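# Unplug the battery block and close its dock

### The job

Unplug the battery block from the charging dock: reach into the open well in its top, hook its back wall and drag it out of the spring catch, all the way back along the rails to the end stop. Then close the empty contact recess with the loose cover plate: tip its thin tongue under the socket's overhanging lip and lower the other end until the plate lies flat in the recess. Leave the meter, the jar and the parts tray where they are.

Things in the scene. Friction and masses are not known exactly. Their poses are not given: they have to be found in the camera images.
- dock: Black charging dock fixed to the bench, 234 long (its x) x 90 wide (y); origin at the centre of its underside. Flat deck at z 18 mm. Grey socket hood on the +x end: x 72 to 117, full width, top at z 46. Two guide rails 5 high on the deck (z 18 to 23, y +-33.5 to +-38.5) run from the end stop at the -x end to the hood. Positions called 'dock x, y, z' are mm in these axes.
- socket (a point): Centre of the socket's mouth (45 wide, dock z 27 to 41) in the hood's face at dock x 72; it faces the dock's -x. Two spring rollers inside catch the block's nose: a pull of about 9 to 13 N along the dock's -x frees it, over the first 10 mm or so; it snaps out and then only slides. Axes as the dock's.
- recess (a point): Centre of the floor of the contact recess in the deck (dock x 45, y 0, z 12). The recess is 78 long (dock x 6 to 84), 54 wide, 6 below the deck. Its last 12 mm (x 72 to 84) run under the hood's steel lip, 4 thick, underside at z 23, that is 11 above this floor. Open above elsewhere once the block is gone. Axes as the dock's.
- stop (a point): Foot of the end stop, middle of its face that looks to the hood (dock x -111, at deck height z 18). The stop is a plate 16 high across the -x end of the deck. Axes as the dock's.
- block_well (a point): Grey battery block, 0.3 kg, plugged in at the start, axes as the dock's. Body 62 (x) x 64, 22 high, back wall (-x end) 36, all 7 to 9 thick; stands on the deck over the recess; its nose reaches 31.5 more into the socket. Open well in its top: 44 (x) x 50, floor 4 above the underside. Point: centre of the well, 13 above the underside. Dock x: 38 plugged in, -80 against the stop.
- cover_rib (a point): Loose bare aluminium plate, 0.12 kg, flat on the bench, 74 long (its x) x 50 wide, 6 thick; the last 14 at its +x end are a tongue 4 thick (underside level). Grip rib on top: 40 long (x), 12 wide, 6 to 36 above the underside. Point: rib centre, 21 above the underside, 44 behind the tongue tip, 30 from the other end. In place: plate x along the dock's +x, point at dock x 36 to 40, y 0, z 33.
- cover_tongue (a point): Middle of the lower edge of the cover's tongue tip (+x end of the plate, at its underside). With the cover in place it is at dock x 80 to 84, z 12.
- meter: Bystander: hand-held meter lying flat, 150 x 78 x 40, origin at the centre of its underside. Leave alone.
- jar: Bystander: small closed jar, 48 across, 45 high, origin at the centre of its underside. Leave alone.
- tray: Bystander: open grey parts tray, 120 x 80 x 22, origin at the centre of its underside. Leave alone.
Things that resemble listed ones, but are neither listed nor needed, are in the scene too. Leave any blue or green look-alike of the part that bears block_well alone.

How it is judged:
By the outcome, as a careful person would: the job done as asked, in the order asked, and still so for the second after the job is handed in, with the robot touching nothing.
It also fails if it takes over 58 s, if anything falls off the work surface, if the arm or the gripper's body presses on something with over 40 N, if the wrist force passes 120 N, or if a joint passes its speed limit or range.

### The arm

A 6-joint arm with a two-finger parallel gripper is mounted at the origin on the work surface. World frame = base frame: x ahead of the robot, y to its left, z up, the work surface at z = 0. Lengths are in mm, angles in rad, forces in N, time in s.
With the tool pointing down it reaches from about 350 to 975 mm from the base axis. Payload 7.1 kg.
Tool frame: the origin (TCP) lies at the very end of the fingers, on their centre line; the grasp point (between the pads) lies 19 mm behind it; z points along the fingers, x is the direction in which the jaws open and shut, and the axes are right-handed (so a half turn about z gives the same grasp; the last joint's range is limited). The gripper opens to 88 mm and grips with 3 to 60 N. Pads are 20 mm wide; open, the fingers measure 115 mm over their backs; the gripper's body (75 mm by 178 mm) begins 61 mm behind the grasp point.
Start: joints at [-1.241, 0.423, 1.63, -0, 1.089, -0.019], TCP at [213.623, -587.341, 193.375] pointing down, gripper open.
Joint ranges: [-3, 3], [-0.9, 2.11], [0.09, 2.58], [-1.31, 4.45], [0.11, 2.69], [-2.54, 2.54]. Speed limits (rad/s): [2.39, 2.39, 3.01, 3.14, 3.14, 3.14].

### API

Orientations are given as a rotation vector (axis times angle).
In Python, from workcell import * gives the robot as it stands.
- The arm moves only by the tool arm_command, never from a script. Its argument "increments" is a list of rows, each a list of 2 entries, a list of its own where there are three numbers: the shift along the tool's x, y, z in cm, then the turn about the tool's z in degrees. In form: [[[dx, dy, dz], turn], ...]. A call has 1 to 20 rows; each row shifts and turns the pose as measured when the row begins, along the tool's axes as they then stand; what a row does not reach is not made up. A row lasts 1/10 s, in which the tool goes at most 50 mm and 8.59 degrees, less where a joint would pass 70% of its speed; a pose out of reach is approached as far as the arm can. A call is refused whole if a number of a shift passes 5 or a number of a turn 8.59, either way. A call with a gripper value outside its range is refused whole. "gripper" is the opening, from 0 (shut) to 1 (fully open), set as the call begins (left out, the last holds). The fingers move at their own pace and stop on an object; the grip force is fixed at half the most. Time passes only in rows, so rows that do not move let the fingers close. It gives the time, the measured TCP pose, the force and the opening at its end, in the units of the state.
- get_obs(): the state, without advancing time (a new reading comes with each control period).
- get_image(name): name is "scene" or "side" or "wrist"; returns the picture (384x512x3 uint8, red, green, blue); there is no depth.
- camera_params(name): a dict with "K" (3x3 intrinsics, pixels), "rvec" (rotation vector, rad) and "tvec" (3), from world to camera coordinates, as OpenCV has them; the wrist camera has in their place "T_tool_cam" (4x4, takes a point from camera to tool coordinates, whose origin is the TCP and whose axes are the tool frame's). Camera axes: x right, y down, z forward; pixel columns grow to the right and rows downward; lengths in mm; the calibration is good to about 2 mm. The wrist camera is an equidistant fisheye: a pixel r from the principal point sees the ray r / f radians off the axis. A picture is of the moment at which its call begins: read the wrist's pose just before it. camera_params takes no time and is no camera call.
- close_job(): hands the job in, once; it reports no verdict.
The state is a dict: "t": time; "qpos": joint angles; "qvel": joint speeds; "joint_torque": joint torques, N m; "ee_pos": TCP position; "orientation": TCP orientation; "ft_force": force on the tool from outside, world axes, zero at the start; "moment": the same for the moment, N m; "width": finger opening in mm.
Only numpy, scipy, OpenCV 4.12 (cv2) and the standard library are available. Lean on these libraries where they do the work, as an engineer would, in place of code of your own. Each camera call takes 0.05 s, during which the arm holds its last target.

## Working session

There is one attempt and no reset: what is moved stays moved. The work goes in short steps, Python scripts to look and compute and a tool call to move; the robot and the scene stay as the last step left them, time stands still between calls to the robot, and variables do not carry over. Pictures are saved under pics/ and viewed, and the job is handed in when it is done.

Besides the shell and the picture viewer there is one more tool, called after "Emit:" as name(argument=value, ...), one argument or row to a line, values as JSON. arm_command: Moves the arm, as the interface text tells. Its arguments: {"type":"object","properties":{"increments":{"type":"array","items":{"type":"array"}},"gripper":{"type":"number"}},"required":["increments"]}

```bash
mkdir -p pics; ls; python3 - <<'E'
from workcell import *
import cv2
o=get_obs()
print(o)
for n in ["scene","side","wrist"]:
    im=get_image(n); cv2.imwrite(f"pics/a_{n}.png",cv2.cvtColor(im,cv2.COLOR_RGB2BGR))
    print(n,camera_params(n))
E
```

```text
pics
{'t': 0.0, 'qpos': array([-1.24099021e+00,  4.23820895e-01,  1.63066122e+00, -1.77566677e-05,
        1.08862670e+00, -1.90020787e-02]), 'qvel': array([ 0.00047313,  0.00036875,  0.0014602 ,  0.00087973, -0.00120095,
        0.00079883]), 'joint_torque': array([ 1.84527358e-03, -5.44628799e+01, -2.73662442e+01,  6.46070600e-02,
        2.27789674e-02, -1.04720611e-04]), 'ee_pos': array([ 213.43704797, -586.79507929,  192.62550249]), 'orientation': array([-2.57249560e+00,  1.80175893e+00,  1.93840487e-03]), 'ft_force': array([ 0.59632277,  0.24483713, -0.09609258]), 'moment': array([-0.00535169,  0.03794864, -0.0228923 ]), 'width': 88.2716761866589}
scene {'K': array([[396.18379942,   0.        , 254.63935673],
       [  0.        , 396.18379942, 188.10509932],
       [  0.        ,   0.        ,   1.        ]]), 'rvec': array([ 1.84870436,  1.41842568, -0.68648583]), 'tvec': array([-202.27010855, -286.0204215 , 1414.22006317])}
side {'K': array([[357.03817132,   0.        , 263.5951363 ],
       [  0.        , 357.03817132, 196.65637187],
       [  0.        ,   0.        ,   1.        ]]), 'rvec': array([ 2.19300397, -0.49094551,  0.21134069]), 'tvec': array([-517.13492254,  235.0558247 ,  667.38617787])}
wrist {'K': array([[297.31863964,   0.        , 261.01567234],
       [  0.        , 297.31863964, 196.21059906],
       [  0.        ,   0.        ,   1.        ]]), 'T_tool_cam': array([[ 9.99999914e-01,  1.37175348e-04, -3.92096124e-04,
         2.31288798e-01],
       [-3.66088788e-05,  9.69331980e-01,  2.45754983e-01,
        -6.62488861e+01],
       [ 4.13782837e-04, -2.45754947e-01,  9.69331901e-01,
        -1.91556190e+02],
       [ 0.00000000e+00,  0.00000000e+00,  0.00000000e+00,
         1.00000000e+00]])}
```

View pics/a_scene.png

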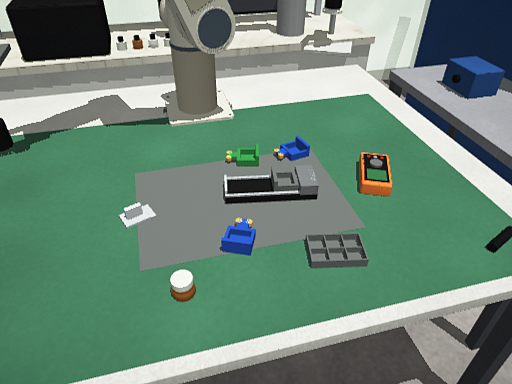

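View pics/a_side.png

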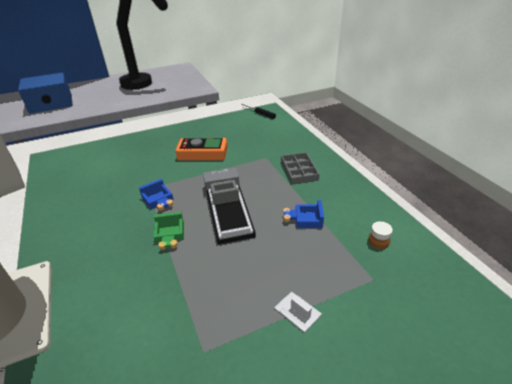

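View pics/a_wrist.png

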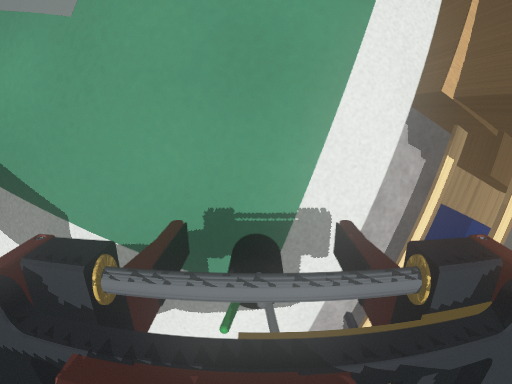

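The scene view shows the dock (225–318, 165–203) with the grey block at (286,178) next to the hood at (307,182), and the cover plate at (138,213). These could be mistaken for the block: blue (238,240), blue (293,150), green (245,156). I choose the grey one in the dock and check it in close crops.

```bash
cat > h.py <<'E'
import numpy as np, cv2
from scipy.spatial.transform import Rotation as R
from workcell import *
def ray(name,u,v,obs=None):
    p=camera_params(name);K=p['K']
    if name=='wrist':
        x=(u-K[0,2])/K[0,0];y=(v-K[1,2])/K[1,1];r=np.hypot(x,y)
        d=np.array([np.sin(r)*x/r,np.sin(r)*y/r,np.cos(r)]) if r>0 else np.array([0,0,1.])
        T=p['T_tool_cam'];Rt=R.from_rotvec(obs['orientation']).as_matrix()
        return obs['ee_pos']+Rt@T[:3,3], Rt@T[:3,:3]@d
    Rm=cv2.Rodrigues(p['rvec'])[0]
    return -Rm.T@p['tvec'], Rm.T@np.array([(u-K[0,2])/K[0,0],(v-K[1,2])/K[1,1],1])
def atz(name,u,v,z,obs=None):
    o,d=ray(name,u,v,obs); return o+d*(z-o[2])/d[2]
def tri(*rays):
    A=np.zeros((3,3));b=np.zeros(3)
    for o,d in rays:
        d=d/np.linalg.norm(d);P=np.eye(3)-np.outer(d,d);A+=P;b+=P@o
    x=np.linalg.solve(A,b)
    return x,[np.linalg.norm(np.cross(x-o,d/np.linalg.norm(d))) for o,d in rays]
def proj(name,X,obs=None):
    p=camera_params(name);K=p['K'];X=np.asarray(X,float)
    if name=='wrist':
        T=p['T_tool_cam'];Rt=R.from_rotvec(obs['orientation']).as_matrix()
        c=T[:3,:3].T@(Rt.T@(X-obs['ee_pos'])-T[:3,3])
        r=np.hypot(c[0],c[1]);th=np.arctan2(r,c[2]);s=th/r if r>0 else 0
        return np.array([K[0,0]*c[0]*s+K[0,2],K[1,1]*c[1]*s+K[1,2]])
    c=cv2.Rodrigues(p['rvec'])[0]@X+p['tvec']
    return np.array([K[0,0]*c[0]/c[2]+K[0,2],K[1,1]*c[1]/c[2]+K[1,2]])
def save(name,fn,box=None,s=1,im=None):
    if im is None: im=cv2.cvtColor(get_image(name),cv2.COLOR_RGB2BGR)
    if box: im=im[box[1]:box[3],box[0]:box[2]]
    if s!=1: im=cv2.resize(im,None,fx=s,fy=s,interpolation=cv2.INTER_CUBIC)
    cv2.imwrite('pics/'+fn,im)
E
python3 - <<'E'
from h import *
a=cv2.imread('pics/a_scene.png');b=cv2.imread('pics/a_side.png')
A=cv2.resize(a[155:210,215:325],None,fx=7,fy=7,interpolation=cv2.INTER_CUBIC);cv2.imwrite('pics/c1.png',A)
cv2.imwrite('pics/c2.png',cv2.resize(b[160:245,190:270],None,fx=7,fy=7,interpolation=cv2.INTER_CUBIC))
cv2.imwrite('pics/c3.png',np.vstack([cv2.resize(a[195:235,110:165],None,fx=7,fy=7,interpolation=cv2.INTER_CUBIC),cv2.resize(b[288:332,270:325],None,fx=7,fy=7,interpolation=cv2.INTER_CUBIC)]))
for u,v in [(225,200),(317,198),(138,216)]: print(atz('scene',u,v,0))
for u,v in [(298,311),(238,240),(380,245)]: print(atz('side',u,v,0))
E
```

```text
[527.85337205 -11.37458929   0.        ]
[580.56817628 218.82124126   0.        ]
[ 533.25163221 -227.83369054    0.        ]
[ 535.92876854 -227.93682664    0.        ]
[502.55130562  -3.72525236   0.        ]
[ 784.89448656 -157.73402377    0.        ]
```

View pics/c1.png

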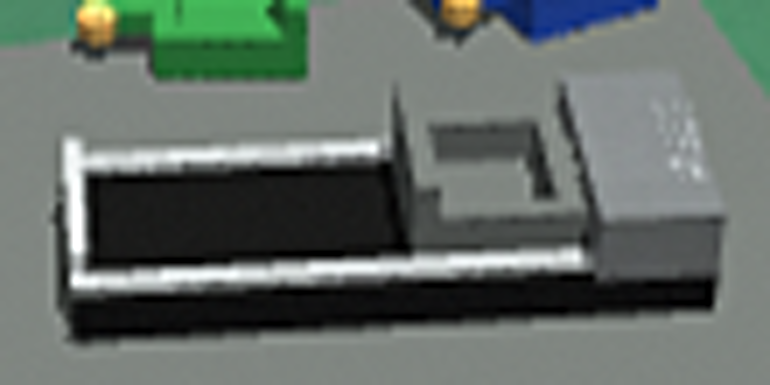

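View pics/c2.png

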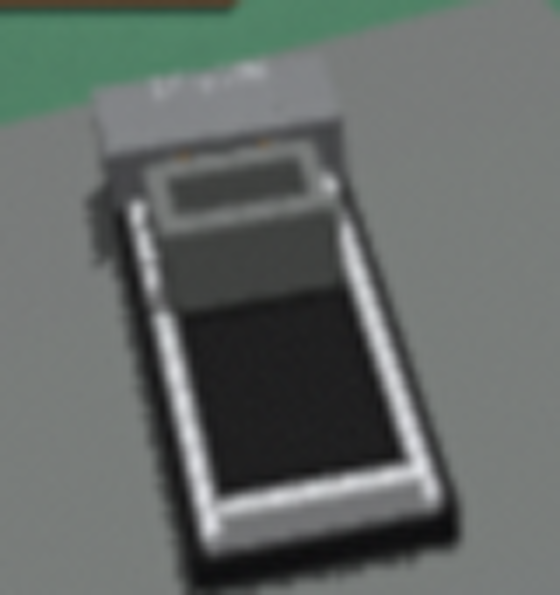

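View pics/c3.png

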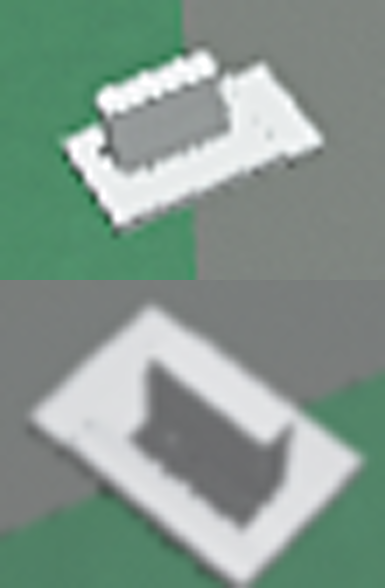

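```bash
cat > fit.py <<'E'
from h import *
from scipy.optimize import least_squares
def fit(model,pix,x0,cams,free_z=True):
    def world(p,X):
        c,s=np.cos(p[2]),np.sin(p[2]);z=p[3] if len(p)>3 else 0
        return np.array([p[0]+c*X[0]-s*X[1],p[1]+s*X[0]+c*X[1],z+X[2]])
    def res(p): return np.concatenate([proj(c,world(p,m),o)-np.array(q) for m,q,(c,o) in zip(model,pix,cams)])
    r=least_squares(res,x0,loss='soft_l1',x_scale=[10,10,.1,10][:len(x0)]);return r.x,r.fun.reshape(-1,2),world
E
python3 - <<'E'
from fit import *
f=lambda U,V,ox,oy:((U+.5)/7-.5+ox,(V+.5)/7-.5+oy)
m=[];p=[];c=[]
for X,q in [((117,-45,46),(722,215)),((72,-45,46),(592,220)),((117,45,46),(680,72)),((72,45,46),(565,75)),((-117,-45,0),(75,338)),((117,-45,0),(712,308))]:
    m.append(X);p.append(f(*q,215,155));c.append(('scene',None))
for X,q in [((117,45,46),(93,90)),((117,-45,46),(335,60)),((72,45,46),(105,158)),((72,-45,46),(342,122)),((-117,45,0),(190,590)),((-117,-45,0),(460,543))]:
    m.append(X);p.append(f(*q,190,160));c.append(('side',None))
r,e,w=fit(m,p,[540,110,1.35,0],c);print(r,np.degrees(r[2]));print(e.round(1))
m=[];p=[];c=[]
C=[(-30,25,6),(-30,-25,6),(44,-25,4),(44,25,4)]
for X,q in zip(C,[(62,142),(122,228),(322,145),(262,65)]):
    m.append(X);p.append(f(*q,110,195));c.append(('scene',None))
for X,q in zip(C,[(362,178),(240,308),(28,135),(152,25)]): pass
# side order: solved by trying the matches
import itertools
S=[(152,25),(362,178),(240,308),(28,135)]
best=None
for k in range(4):
    for fl in (1,-1):
        T=[S[(k+fl*i)%4] for i in range(4)]
        r,e,w=fit(m+C,p+[f(*q,270,288) for q in T],[535,-228,1.2,0],c+[('side',None)]*4)
        s=abs(e).sum()
        if best is None or s<best[0]: best=(s,r,e,T)
print(best)
E
```

```text
[5.18922442e+02 1.08687789e+02 1.37843944e+00 9.79097440e-02] 78.97876205293437
[[ 0.4 -0.1]
 [ 1.1 -0.1]
 [-0.2 -0.3]
 [-0.5 -0.1]
 [-0.6  0.5]
 [ 0.   0.8]
 [ 0.2 -0.2]
 [-1.6 -0.8]
 [ 0.3 -0.5]
 [ 0.5 -0.6]
 [-0.2  1.2]
 [-0.2  0.8]]Traceback (most recent call last):
  File "<stdin>", line 21, in <module>
  File "fit.py", line 8, in fit
    r=least_squares(res,x0,loss='soft_l1',x_scale=[10,10,.1,10][:len(x0)]);return r.x,r.fun.reshape(-1,2),world
    return func(*args, **kwargs)
    result = trf(vector_fun.fun, vector_fun.jac, x0, f0, J0, lb, ub, ftol, xtol,
                 gtol, max_nfev, x_scale, loss_function, tr_solver,
                 tr_options.copy(), verbose, callback=callback_wrapped)
    return trf_no_bounds(
        fun, jac, x0, f0, J0, ftol, xtol, gtol, max_nfev, x_scale,
        loss_function, tr_solver, tr_options, verbose, callback=callback)
    J = jac(x)
    self._update_jac()
    ~~~~~~~~~~~~~~~~^^
    self.J = self.jac_wrapped(xp_copy(self.x), f0=self.f)
             ~~~~~~~~~~~~~~~~^^^^^^^^^^^^^^^^^^^^^^^^^^^^
    J, dct = approx_derivative(
             ~~~
[... 469 characters left out ...]
val in f_evals]
                                    ^^^^^^^
    f = np.atleast_1d(self.fun(x, *self.args, **self.kwargs))
                      ~~~~~~~~^^^^^^^^^^^^^^^^^^^^^^^^^^^^^^
    return np.atleast_1d(self.fun(x))
                         ~~~~~~~~^^^
    return self.f(x, *self.args, **self.kwargs)
           ~~~~~~^^^^^^^^^^^^^^^^^^^^^^^^^^^^^^
  File "fit.py", line 7, in res
    def res(p): return np.concatenate([proj(c,world(p,m),o)-np.array(q) for m,q,(c,o) in zip(model,pix,cams)])
                                       ~~~~^^^^^^^^^^^^^^^^
  File "h.py", line 22, in proj
    p=camera_params(name);K=p['K'];X=np.asarray(X,float)
ValueError: time passes only in moves, steps and waits
```

```bash
cat > cams.py <<'E'
import numpy as np
A=np.array
CP={'scene':dict(K=A([[396.18379942,0,254.63935673],[0,396.18379942,188.10509932],[0,0,1]]),rvec=A([1.84870436,1.41842568,-0.68648583]),tvec=A([-202.27010855,-286.0204215,1414.22006317])),
'side':dict(K=A([[357.03817132,0,263.5951363],[0,357.03817132,196.65637187],[0,0,1]]),rvec=A([2.19300397,-0.49094551,0.21134069]),tvec=A([-517.13492254,235.0558247,667.38617787])),
'wrist':dict(K=A([[297.31863964,0,261.01567234],[0,297.31863964,196.21059906],[0,0,1]]),T_tool_cam=A([[1,1.37175348e-04,-3.92096124e-04,.231288798],[-3.66088788e-05,.96933198,.245754983,-66.2488861],[4.13782837e-04,-.245754947,.969331901,-191.55619],[0,0,0,1]]))}
def camera_params(n): return CP[n]
E
echo 'from cams import camera_params' >> h.py
cat > cov.py <<'E'
from fit import *
f=lambda U,V,ox,oy:((U+.5)/7-.5+ox,(V+.5)/7-.5+oy)
C=[(-30,25,6),(-30,-25,6),(44,-25,4),(44,25,4)]
S=[(152,25),(362,178),(240,308),(28,135)]
best=None
for k in range(4):
    for fl in (1,-1):
        T=[S[(k+fl*i)%4] for i in range(4)]
        r,e,w=fit(C+C,[f(*q,110,195) for q in [(62,142),(122,228),(322,145),(262,65)]]+[f(*q,270,288) for q in T],[535,-228,1.2,0],[('scene',None)]*4+[('side',None)]*4)
        s=abs(e).sum()
        if best is None or s<best[0]: best=(s,r,e.round(1),T)
print(best)
E
python3 cov.py
```

```text
(np.float64(4.862299453634748), array([ 536.49620906, -235.03956652,    1.93491586,   -0.60434799]), array([[ 0.3,  0.1],
       [-0.4, -0.5],
       [ 0.5, -0.4],
       [ 0.5,  0.1],
       [ 0.3, -0.3],
       [ 0.1,  0.4],
       [-0.1,  0.2],
       [ 0.3,  0.3]]), [(240, 308), (362, 178), (152, 25), (28, 135)])
```

```bash
cat >> h.py <<'E'
DOCK=(518.92,108.69,1.37844); COV=(536.5,-235.0,1.9349)
def dw(x,y,z=0,P=DOCK):
    c,s=np.cos(P[2]),np.sin(P[2]);return np.array([P[0]+c*x-s*y,P[1]+s*x+c*y,z])
def toolyaw(o):
    m=R.from_rotvec(o['orientation']).as_matrix();return np.degrees(np.arctan2(m[1,0],m[0,0])),m
def plan(target,yaw=None):
    o=get_obs();ty,m=toolyaw(o)
    d=np.asarray(target)-o['ee_pos']
    print('t',o['t'],'pos',o['ee_pos'].round(1),'tool-yaw',round(ty,2),'tilt',np.degrees(np.arccos(-m[2,2])).round(2),'F',o['ft_force'].round(1),'w',round(o['width'],1),'q6',o['qpos'][5].round(2))
    print('now-axes delta cm',(m.T@d/10).round(2), 'dist',np.linalg.norm(d).round(1))
    if yaw is not None:
        for y in (yaw,yaw+180):
            dy=(y-ty+180)%360-180
            print('target yaw',y,'turn about tool z',round(-dy,1))
            a=np.radians(y); M=np.array([[np.cos(a),np.sin(a),0],[np.sin(a),-np.cos(a),0],[0,0,-1]])
            print('  delta in target axes cm',(M.T@d/10).round(2))
E
python3 -c "
from h import *
plan(dw(38,0,190),79-90)"
```

```text
t 0.15 pos [ 213.5 -586.9  192.8] tool-yaw -70.02 tilt 0.07 F [-0.1  0.4  0.8] w 87.7 q6 -0.02
now-axes delta cm [-58.19 -54.44   0.35] dist 796.8
target yaw -11 turn about tool z -59.0
  delta in target axes cm [ 16.71 -77.91   0.28]
target yaw 169 turn about tool z 121.0
  delta in target axes cm [-16.71  77.91   0.28]
```

Emit:
arm_command(
  increments=[
    [[-3.29,-3.07,0],-8.4],
    [[-2.81,-3.52,0],-8.4],
    [[-2.26,-3.89,0],-8.4],
    [[-1.67,-4.18,0],-8.4],
    [[-1.04,-4.38,0],-8.4],
    [[-0.38,-4.48,0],-8.4],
    [[0.27,-4.49,0],-8.4],
    [[0.93,-4.4,0],0],
  ],
  gripper=0.1,
)

```text
t: 0.95
ee_pos: [351.7, -246.8, 190.9]
orientation: [-3.13, 0.267, 0.0]
ft_force: [1.9, -0.4, 0.3]
width: 27.4
```

```bash
python3 - <<'E'
from h import *
plan(dw(38,0,190),79-90)
save('wrist','b_w.png')
E
```

```text
t 0.95 pos [ 351.7 -246.8  190.9] tool-yaw -9.76 tilt 0.02 F [ 1.9 -0.4  0.3] w 27.4 q6 -0.47
now-axes delta cm [ 10.54 -41.67   0.09] dist 429.8
target yaw -11 turn about tool z 1.2
  delta in target axes cm [  9.63 -41.89   0.09]
target yaw 169 turn about tool z -178.8
  delta in target axes cm [-9.63 41.89  0.09]
```

View pics/b_w.png

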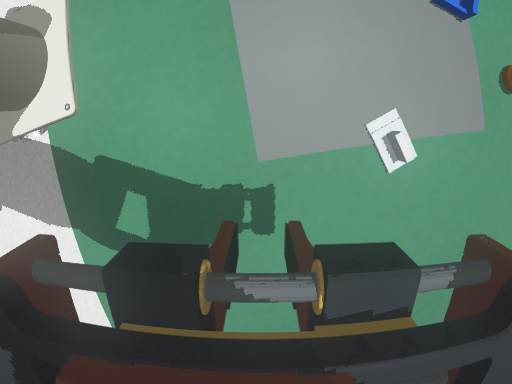

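The wrist view shows the cover at (392,140). The tongue step line is near (385,122), so the tongue points to the image top, as fitted.

Emit:
arm_command(
  increments=[
    [[0.96,-4.2,0],1.2],
    [[0.96,-4.2,0],0],
    [[0.96,-4.2,0],0],
    [[0.96,-4.2,0],0],
    [[0.96,-4.2,0],0],
    [[0.96,-4.2,0],0],
    [[0.96,-4.2,0],0],
  ],
)

```text
t: 1.7
ee_pos: [476.9, 43.4, 191.9]
orientation: [-3.124, 0.31, -0.002]
ft_force: [0.7, -0.8, 0.1]
width: 8.9
```

```bash
python3 - <<'E'
from h import *
plan(dw(38,0,190),79-90)
o=get_obs()
im=cv2.cvtColor(get_image('wrist'),cv2.COLOR_RGB2BGR)
np.save('o2.npy',np.r_[o['ee_pos'],o['orientation']]);cv2.imwrite('pics/b2raw.png',im)
v=im.copy()
for X in [(117,-45,46),(72,-45,46),(117,45,46),(72,45,46),(-117,-45,0),(-117,45,0)]:
    p=proj('wrist',dw(*X),o);print(X,p.round(1));cv2.circle(v,tuple(int(i) for i in p),2,(0,0,255),1)
cv2.imwrite('pics/b2.png',v)
E
```

```text
t 1.7 pos [476.9  43.4 191.9] tool-yaw -11.32 tilt 0.13 F [ 0.7 -0.8  0.1] w 8.9 q6 0.26
now-axes delta cm [  2.82 -11.03   0.21] dist 113.8
target yaw -11 turn about tool z -0.3
  delta in target axes cm [  2.88 -11.01   0.19]
target yaw 169 turn about tool z 179.7
  delta in target axes cm [-2.88 11.01  0.19]
(117, -45, 46) [323.9  21.1]
(72, -45, 46) [324.9  57. ]
(117, 45, 46) [245.7  19.1]
(72, 45, 46) [245.7  55.4]
(-117, -45, 0) [315.4 206.2]
(-117, 45, 0) [248.9 206.6]
```

View pics/b2.png

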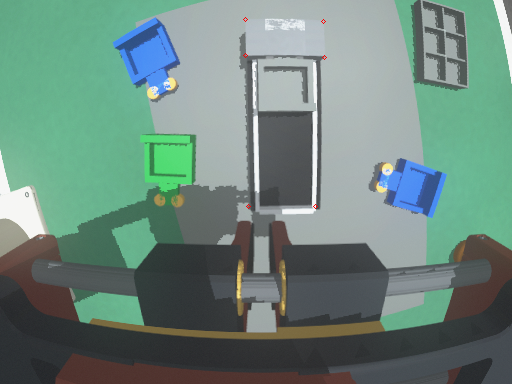

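```bash
python3 - <<'E'
from h import *
im=cv2.imread('pics/b2raw.png')
v=cv2.resize(im[10:220,235:335],None,fx=2.8,fy=2.8,interpolation=cv2.INTER_CUBIC)
a=cv2.resize(im[10:70,235:335],None,fx=7,fy=7,interpolation=cv2.INTER_CUBIC)
cv2.imwrite('pics/b3.png',a);cv2.imwrite('pics/b4.png',cv2.resize(im[85:220,235:335],None,fx=4.4,fy=4.4,interpolation=cv2.INTER_CUBIC))
s=np.load('o2.npy');o=dict(ee_pos=s[:3],orientation=s[3:])
for X in [(-117,-45,34),(-117,45,34),(7,-32,54),(7,32,54),(16,-25,54),(16,25,54),(60,25,40),(60,-25,40)]: print(X,proj('wrist',dw(*X),o).round(1))
E
```

```text
(-117, -45, 34) [320.1 213.7]
(-117, 45, 34) [247.9 214.3]
(7, -32, 54) [315.4 111.7]
(7, 32, 54) [257.5 111. ]
(16, -25, 54) [309.2 103.5]
(16, 25, 54) [263.9 102.9]
(60, 25, 40) [263.6  66.3]
(60, -25, 40) [307.1  67.1]
```

View pics/b3.png

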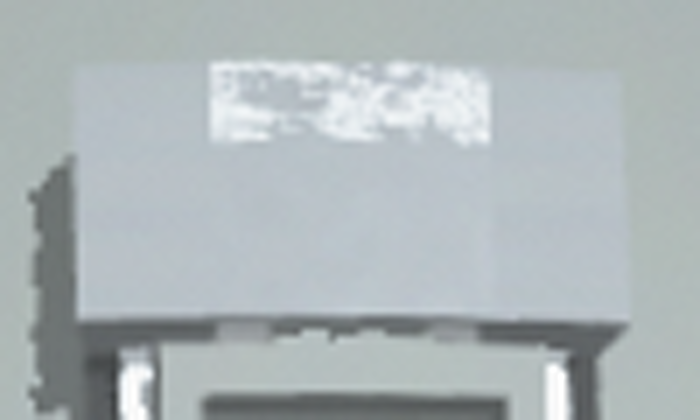

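View pics/b4.png

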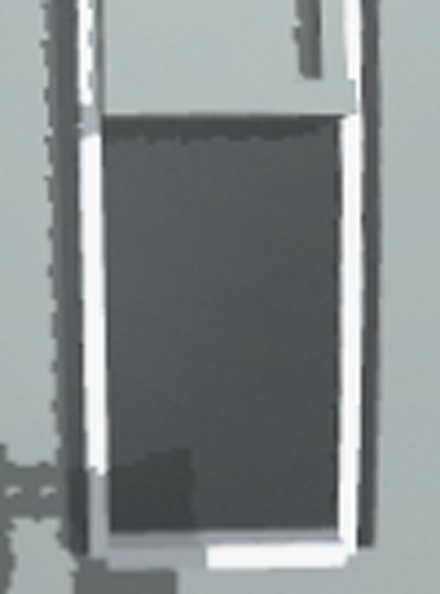

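Measured hood corners agree with the fitted dock within 1 px (about 1 mm), and the stop and block edges do too. Going over the well.

Emit:
arm_command(
  increments=[
    [[0.71,-2.75,1],-0.2],
    [[0.71,-2.75,2],0],
    [[0.71,-2.75,2],0],
    [[0.71,-2.6,2],0],
    [[0,0,1],0],
  ],
  gripper=0.1,
)

```text
t: 2.25
ee_pos: [532.9, 156.8, 111.7]
orientation: [-3.122, 0.294, -0.014]
ft_force: [0.4, -1.1, -0.2]
width: 8.8
```

```bash
python3 - <<'E'
from h import *
plan(dw(36,0,30),79-90)
save('wrist','c_w.png')
E
```

```text
t 2.25 pos [532.9 156.8 111.7] tool-yaw -10.77 tilt 0.62 F [ 0.4 -1.1 -0.2] w 8.8 q6 0.45
now-axes delta cm [-0.53  1.45  8.16] dist 83.1
target yaw -11 turn about tool z 0.2
  delta in target axes cm [-0.45  1.39  8.17]
target yaw 169 turn about tool z -179.8
  delta in target axes cm [ 0.45 -1.39  8.17]
```

View pics/c_w.png

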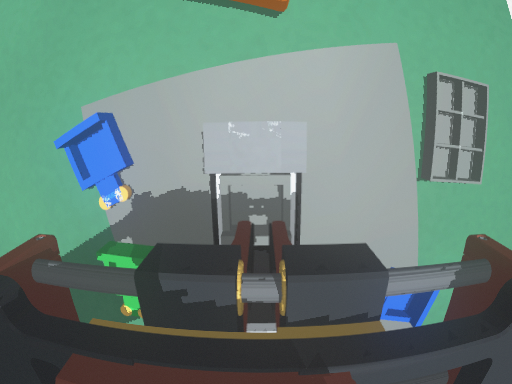

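Emit:
arm_command(
  increments=[
    [[-0.45,1.35,1],0.2],
    [[0,0,1],0],
    [[0,0,0],0],
  ],
)

```text
t: 2.6
ee_pos: [522.9, 141.1, 89.5]
orientation: [-3.123, 0.301, -0.006]
ft_force: [0.1, -0.9, 0.5]
width: 8.8
```

```bash
python3 - <<'E'
from h import *
plan(dw(36,0,30),79-90)
E
```

```text
t 2.6 pos [522.9 141.1  89.5] tool-yaw -11.0 tilt 0.31 F [ 0.1 -0.9  0.5] w 8.8 q6 0.43
now-axes delta cm [ 0.21 -0.32  5.95] dist 59.6
target yaw -11 turn about tool z -0.0
  delta in target axes cm [ 0.23 -0.34  5.95]
target yaw 169 turn about tool z 180.0
  delta in target axes cm [-0.23  0.34  5.95]
```

Emit:
arm_command(
  increments=[
    [[0.2,-0.3,0],0],
    [[0,0,0],0],
    [[0,0,1.5],0],
    [[0,0,0],0],
  ],
)

```text
t: 3.0
ee_pos: [528.0, 143.7, 76.9]
orientation: [-3.122, 0.303, -0.013]
ft_force: [-0.7, -0.8, -1.1]
width: 8.7
```

```bash
python3 - <<'E'
from h import *
plan(dw(36,0,30),79-90)
save('side','d_s.png',(190,140,290,240),6)
E
```

```text
t 3.0 pos [528.  143.7  76.9] tool-yaw -11.1 tilt 0.56 F [-0.7 -0.8 -1.1] w 8.7 q6 0.43
now-axes delta cm [-0.26  0.04  4.69] dist 46.9
target yaw -11 turn about tool z -0.1
  delta in target axes cm [-0.22  0.01  4.69]
target yaw 169 turn about tool z 179.9
  delta in target axes cm [ 0.22 -0.01  4.69]
```

View pics/d_s.png

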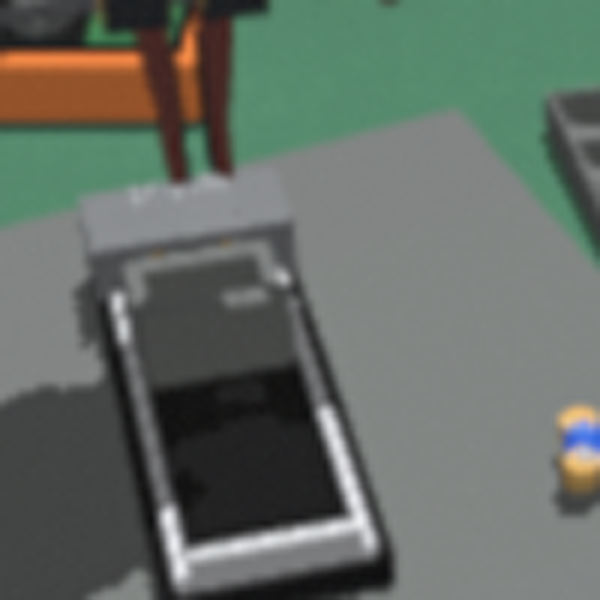

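Emit:
arm_command(
  increments=[
    [[-0.2,0,1.2],-0.1],
    [[0,0,1.2],0],
    [[0,0,0.5],0],
    [[0,0,0],0],
  ],
)

```text
t: 3.45
ee_pos: [528.3, 145.0, 48.1]
orientation: [-3.121, 0.3, -0.019]
ft_force: [0.1, 1.4, -0.5]
width: 8.7
```

```bash
python3 - <<'E'
from h import *
plan(dw(36,0,30),79-90)
E
```

```text
t 3.45 pos [528.3 145.   48.1] tool-yaw -10.97 tilt 0.8 F [ 0.1  1.4 -0.5] w 8.7 q6 0.43
now-axes delta cm [-0.24  0.16  1.81] dist 18.3
target yaw -11 turn about tool z 0.0
  delta in target axes cm [-0.22  0.14  1.81]
target yaw 169 turn about tool z -180.0
  delta in target axes cm [ 0.22 -0.14  1.81]
```

Emit:
arm_command(
  increments=[
    [[-0.25,0.1,0.9],0],
    [[0,0,0.7],0],
    [[0,0,0],0],
  ],
)

```text
t: 3.75
ee_pos: [525.5, 144.5, 30.6]
orientation: [-3.121, 0.3, -0.019]
ft_force: [1.0, -0.5, -0.2]
width: 8.5
```

```bash
python3 - <<'E'
from h import *
plan(dw(36,0,30),79-90);o=get_obs();print(toolyaw(o)[1][:,2])
save('side','e_s.png',(190,140,290,240),6)
E
```

```text
t 3.75 pos [525.5 144.5  30.6] tool-yaw -10.97 tilt 0.77 F [ 1.  -0.5 -0.2] w 8.5 q6 0.43
now-axes delta cm [0.04 0.04 0.06] dist 0.8
target yaw -11 turn about tool z 0.0
  delta in target axes cm [0.04 0.04 0.06]
target yaw 169 turn about tool z -180.0
  delta in target axes cm [-0.04 -0.04  0.06]
[ 0.01241682  0.00535162 -0.99990859]
```

View pics/e_s.png

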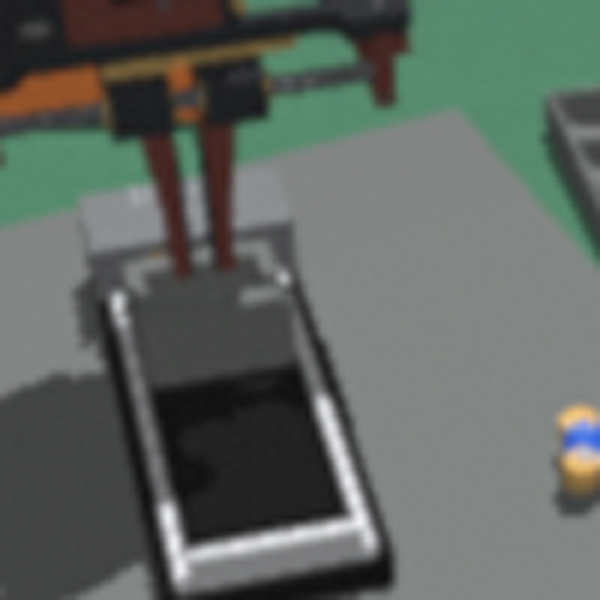

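Emit:
arm_command(
  increments=[
    [[0,0.6,0],0],
    [[0,0.6,0],0],
    [[0,0.6,0],0],
    [[0,0.6,0],0],
    [[0,0.6,0],0],
  ],
)

```text
t: 4.3
ee_pos: [520.2, 113.1, 31.5]
orientation: [-3.12, 0.299, -0.022]
ft_force: [0.2, -0.6, 0.8]
width: 8.9
```

```bash
python3 - <<'E'
from h import *
plan(dw(-92,0,30),79-90);o=get_obs();print(toolyaw(o)[1][:,2])
E
```

```text
t 4.3 pos [520.2 113.1  31.5] tool-yaw -10.94 tilt 0.88 F [ 0.2 -0.6  0.8] w 8.9 q6 0.38
now-axes delta cm [-0.06  9.66  0.06] dist 96.6
target yaw -11 turn about tool z 0.1
  delta in target axes cm [-0.05  9.66  0.15]
target yaw 169 turn about tool z -179.9
  delta in target axes cm [ 0.05 -9.66  0.15]
[ 0.01432594  0.00569798 -0.99988114]
```

Emit:
arm_command(
  increments=[
    [[0,1.0,0.05],0],
    [[0,1.0,0],0],
    [[0,1.0,0],0],
    [[0,1.0,0],0],
    [[0,1.0,0],0],
    [[0,1.0,0],0],
    [[0,0.8,0],0],
    [[0,0.6,0],0],
    [[0,0.4,0],0],
  ],
)

```text
t: 5.2
ee_pos: [503.9, 28.5, 30.5]
orientation: [-3.12, 0.301, -0.022]
ft_force: [-0.3, 0.4, -0.0]
width: 9.0
```

```bash
python3 - <<'E'
from h import *
plan(dw(-92,0,30),79-90);o=get_obs();print(toolyaw(o)[1][:,2])
save('side','f_s.png',(190,140,290,240),6)
E
```

```text
t 5.2 pos [503.9  28.5  30.5] tool-yaw -11.04 tilt 0.9 F [-0.3  0.4 -0. ] w 9.0 q6 0.21
now-axes delta cm [-0.05  1.04  0.04] dist 10.4
target yaw -11 turn about tool z -0.0
  delta in target axes cm [-0.05  1.04  0.05]
target yaw 169 turn about tool z 180.0
  delta in target axes cm [ 0.05 -1.04  0.05]
[ 0.01459627  0.00565497 -0.99987748]
```

View pics/f_s.png

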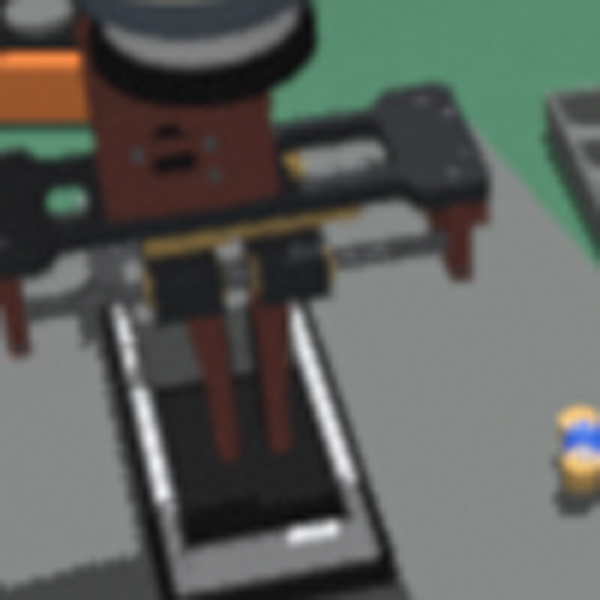

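```bash
python3 - <<'E'
from h import *
save('scene','f_c.png',(205,120,335,215),6)
o=get_obs();im=get_image('wrist');save('wrist','f_w.png',im=cv2.cvtColor(im,cv2.COLOR_RGB2BGR))
for X in [(-91,0,31)]: print(proj('side',dw(*X)),proj('scene',dw(*X)))
print(proj('side',o['ee_pos']),proj('scene',o['ee_pos']),o['ee_pos'])
E
```

```text
[233.04306753 224.10859389] [234.13516559 182.42480439]
[232.56882272 221.52687648] [237.87372296 182.55752421] [503.84855377  28.67355213  30.47055102]
```

View pics/f_c.png

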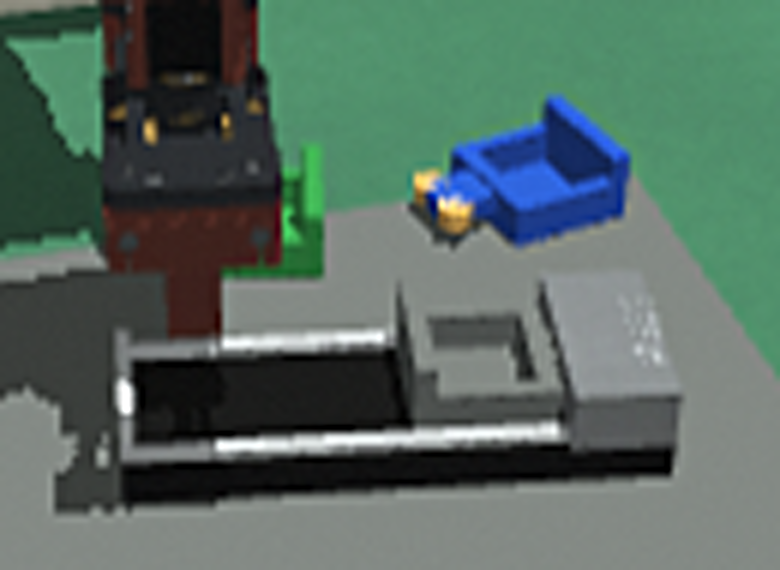

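View pics/f_w.png

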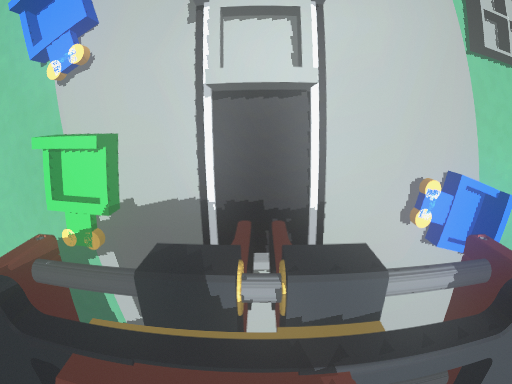

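```bash
python3 - <<'E'
from h import *
o=get_obs();ty,m=toolyaw(o)
for w in (0,):
  for z in (0,-10,-20,-30,-80):
    for x in (-4.5,4.5): print(z,x,proj('wrist',o['ee_pos']+m@np.array([x,0,z]),o).round(1), proj('side',o['ee_pos']+m@np.array([x,0,z])).round(1),proj('scene',o['ee_pos']+m@np.array([x,0,z])).round(1))
im=cv2.imread('pics/f_w.png');cv2.imwrite('pics/f_w2.png',cv2.resize(im[190:340,190:340],None,fx=4,fy=4,interpolation=cv2.INTER_CUBIC))
E
```

```text
0 -4.5 [254.2 221.4] [230.7 221.8] [237.9 181.5]
0 4.5 [267.4 221.4] [234.5 221.1] [238.1 183.6]
-10 -4.5 [253.8 226.4] [230.3 218.6] [237.8 178.4]
-10 4.5 [267.7 226.4] [234.1 217.9] [238.  180.5]
-20 -4.5 [253.5 231.9] [229.9 215.4] [237.7 175.2]
-20 4.5 [268. 232.] [233.8 214.6] [237.8 177.3]
-30 -4.5 [253.  238.1] [229.5 212.1] [237.6 172. ]
-30 4.5 [268.4 238.1] [233.4 211.4] [237.7 174. ]
-80 -4.5 [250.1 281.7] [227.4 194.9] [236.9 155.3]
-80 4.5 [271.  281.7] [231.5 194.1] [237.1 157.3]
```

View pics/f_w2.png

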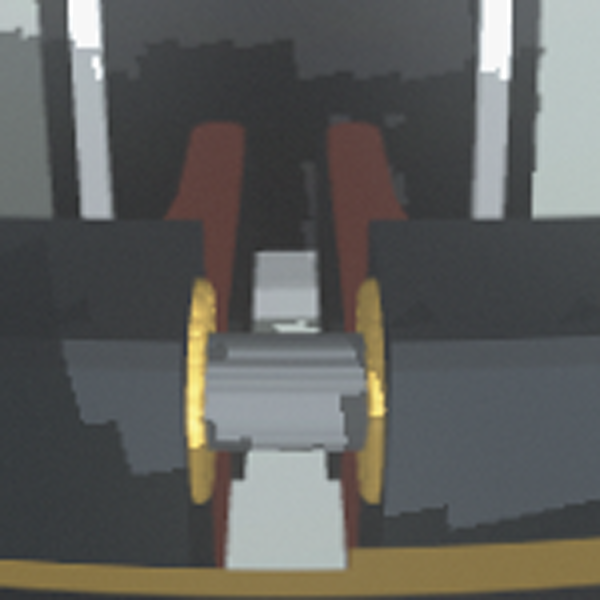

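All three cameras show the fingertips about 20 mm short of the reported TCP. That explains why they passed over the back wall with no force. I'll calibrate by gently touching the free deck here (z 18).

Emit:
arm_command(
  increments=[
    [[0,0,0.5],0],
    [[0,0,0.5],0],
    [[0,0,0],0],
  ],
)

```text
t: 5.65
ee_pos: [504.5, 29.8, 19.7]
orientation: [-3.12, 0.3, -0.023]
ft_force: [-0.3, 0.2, 0.2]
width: 8.6
```

```bash
python3 - <<'E'
from h import *
plan(dw(-91,0,18),79-90)
E
```

```text
t 5.65 pos [504.5  29.8  19.7] tool-yaw -10.97 tilt 0.94 F [-0.3  0.2  0.2] w 8.6 q6 0.22
now-axes delta cm [-0.1   1.09  0.16] dist 11.0
target yaw -11 turn about tool z 0.0
  delta in target axes cm [-0.09  1.08  0.17]
target yaw 169 turn about tool z -180.0
  delta in target axes cm [ 0.09 -1.08  0.17]
```

Emit:
arm_command(
  increments=[
    [[0,0,0.4],0],
    [[0,0,0.3],0],
    [[0,0,0],0],
  ],
)

```text
t: 5.95
ee_pos: [504.4, 30.4, 11.6]
orientation: [-3.12, 0.298, -0.022]
ft_force: [0.1, 0.8, 0.2]
width: 8.9
```

```bash
python3 - <<'E'
from h import *
save('side','g_s.png',(190,140,290,240),6)
save('scene','g_c.png',(205,120,335,215),6)
E
```

View pics/g_s.png

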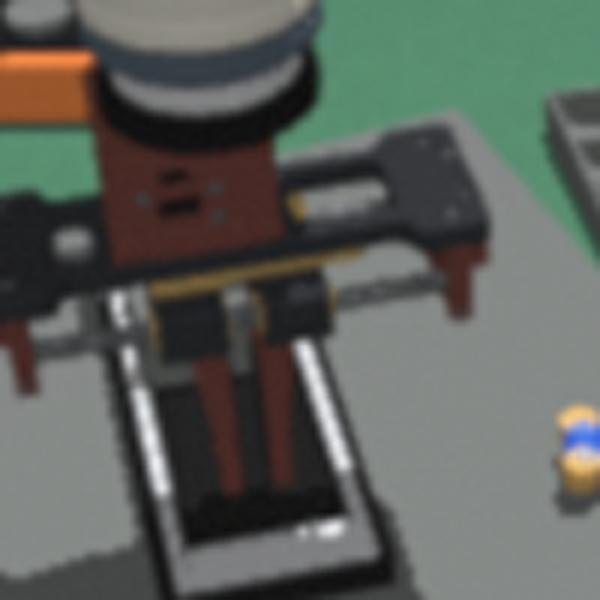

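View pics/g_c.png

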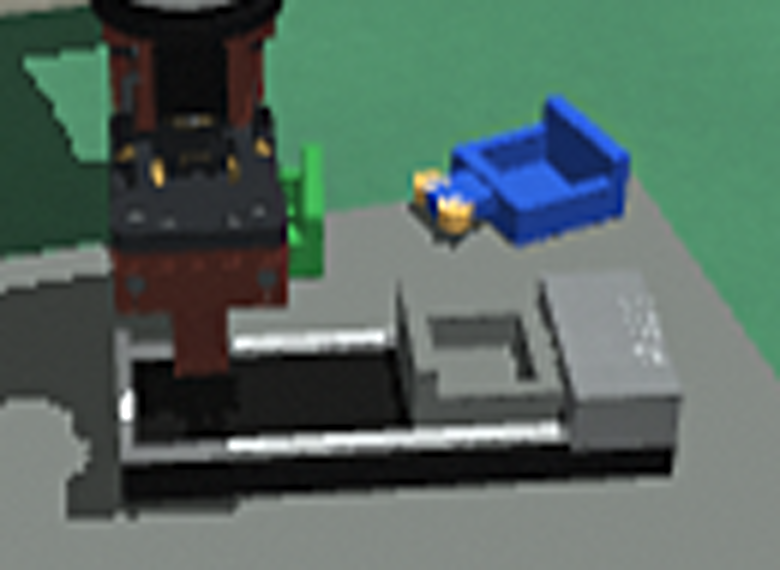

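Emit:
arm_command(
  increments=[
    [[0,0,0.4],0],
    [[0,0,0.3],0],
    [[0,0,0],0],
  ],
)

```text
t: 6.35
ee_pos: [505.0, 30.4, 4.7]
orientation: [-3.12, 0.299, -0.023]
ft_force: [0.2, -0.2, 0.1]
width: 8.5
```

Emit:
arm_command(
  increments=[
    [[0,0,0.3],0],
    [[0,0,0],0],
  ],
)

```text
t: 6.55
ee_pos: [505.1, 30.3, 1.4]
orientation: [-3.12, 0.299, -0.023]
ft_force: [0.3, -0.1, 0.3]
width: 9.0
```

Emit:
arm_command(
  increments=[
    [[0,0,0.2],0],
    [[0,0,0],0],
  ],
)

```text
t: 6.75
ee_pos: [505.1, 30.4, -0.8]
orientation: [-3.12, 0.299, -0.023]
ft_force: [-0.7, -1.3, -0.4]
width: 8.9
```

Emit:
arm_command(
  increments=[
    [[0,0,0.2],0],
    [[0,0,0],0],
  ],
)

```text
t: 6.95
ee_pos: [505.2, 30.4, -2.9]
orientation: [-3.12, 0.299, -0.024]
ft_force: [1.4, -0.1, -0.2]
width: 8.4
```

Emit:
arm_command(
  increments=[
    [[0,0,0.2],0],
    [[0,0,0],0],
  ],
)

```text
t: 7.15
ee_pos: [505.3, 30.4, -5.0]
orientation: [-3.12, 0.299, -0.024]
ft_force: [-1.1, 0.4, 0.6]
width: 8.7
```

Emit:
arm_command(
  increments=[
    [[0,0,0.2],0],
    [[0,0,0],0],
  ],
)

```text
t: 7.35
ee_pos: [505.3, 30.4, -7.2]
orientation: [-3.12, 0.299, -0.024]
ft_force: [-0.4, -0.6, 0.0]
width: 8.8
```

```bash
python3 - <<'E'
from h import *
save('side','h_s.png',(205,170,265,240),8)
o=get_obs();im=cv2.cvtColor(get_image('wrist'),cv2.COLOR_RGB2BGR)
cv2.imwrite('pics/h_w.png',cv2.resize(im[180:260,210:320],None,fx=6,fy=6,interpolation=cv2.INTER_CUBIC))
E
```

```text
(no output)
```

View pics/h_s.png

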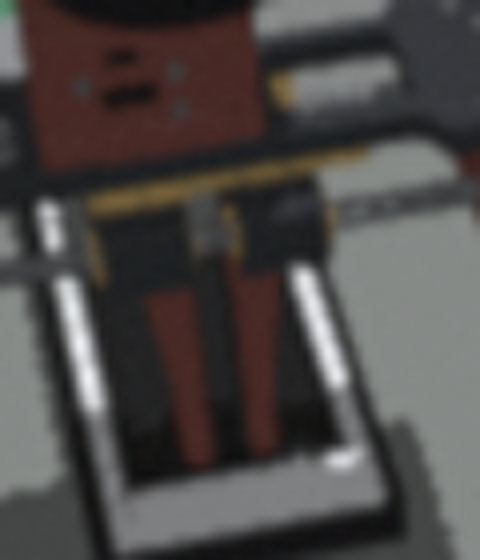

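View pics/h_w.png

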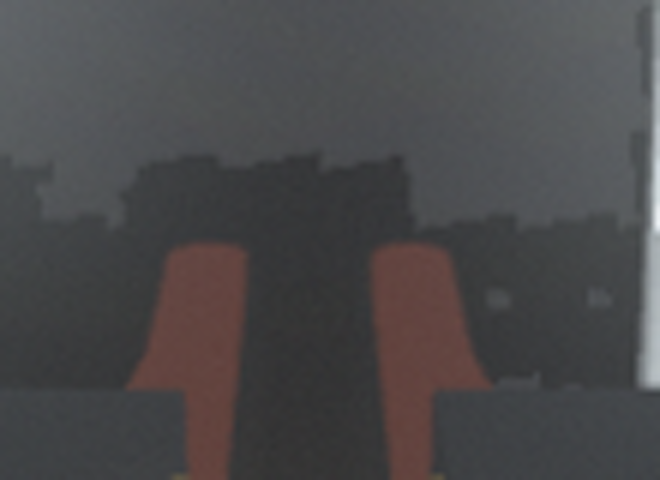

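```bash
python3 - <<'E'
from h import *
o=get_obs();ty,m=toolyaw(o)
print(o['ee_pos'])
for z in (0,-15,-20,-25,-30,-35):
  P=[o['ee_pos']+m@np.array([x,y,z]) for x,y in ((-10,10),(10,10),(-4.4,-10))]
  print(z,P[0][2].round(1),[proj('side',p).round(1) for p in P[:2]],proj('wrist',P[2],o).round(1))
E
```

```text
[505.4611671   30.40349241  -7.03742755]
0 -7.3 [array([230.7, 236.2]), array([239. , 234.6])] [254.2 207.3]
-15 7.7 [array([230.1, 231.7]), array([238.5, 230.1])] [253.7 214.1]
-20 12.7 [array([229.9, 230.1]), array([238.3, 228.5])] [253.5 216.6]
-25 17.7 [array([229.7, 228.6]), array([238.2, 227. ])] [253.3 219.2]
-30 22.7 [array([229.5, 227. ]), array([238. , 225.4])] [253.1 222. ]
-35 27.7 [array([229.3, 225.5]), array([237.8, 223.8])] [252.8 224.9]
```

Emit:
arm_command(
  increments=[
    [[0,0,0.15],0],
    [[0,0,0],0],
  ],
)

```text
t: 7.65
ee_pos: [505.6, 30.4, -8.6]
orientation: [-3.12, 0.299, -0.025]
ft_force: [0.2, -0.7, -0.5]
width: 8.7
```

Emit:
arm_command(
  increments=[
    [[0,0,0.15],0],
    [[0,0,0],0],
  ],
)

```text
t: 7.85
ee_pos: [505.6, 30.4, -10.2]
orientation: [-3.12, 0.299, -0.025]
ft_force: [0.7, 1.5, -0.2]
width: 8.9
```

Emit:
arm_command(
  increments=[
    [[0,0,0.15],0],
    [[0,0,0],0],
  ],
)

```text
t: 8.05
ee_pos: [505.8, 30.4, -10.7]
orientation: [-3.12, 0.299, -0.025]
ft_force: [-0.3, 0.3, -0.2]
width: 8.5
```

Emit:
arm_command(
  increments=[
    [[0,0,0.15],0],
    [[0,0,0],0],
  ],
)

```text
t: 8.25
ee_pos: [506.0, 30.4, -10.6]
orientation: [-3.12, 0.299, -0.026]
ft_force: [-0.6, -0.6, -0.2]
width: 8.8
```

```bash
python3 -c "
from h import *
o=get_obs();print(o)"
```

```text
{'t': 8.25, 'qpos': array([0.03302976, 0.58646041, 2.00092044, 0.01050046, 0.53712901,
       0.21487231]), 'qvel': array([ 0.00012584, -0.01145769,  0.00030547,  0.00344733,  0.00614175,
       -0.00077385]), 'joint_torque': array([-5.48999706e-04, -5.00514472e+01, -1.34540382e+01,  4.94059478e-02,
        7.81484210e-03,  7.11701286e-04]), 'ee_pos': array([505.98765144,  30.44726106, -10.58501105]), 'orientation': array([-3.11971574,  0.29855617, -0.02550767]), 'ft_force': array([-0.60553179, -0.61866194, -0.22325407]), 'moment': array([-0.07340876, -0.04062138,  0.04635385]), 'width': 8.827366789191231}
```

Emit:
arm_command(
  increments=[
    [[0,0,-0.3],0],
    [[0,0,0],0],
  ],
)

```text
t: 8.45
ee_pos: [506.1, 30.4, -7.3]
orientation: [-3.12, 0.299, -0.026]
ft_force: [-0.5, 0.1, 0.1]
width: 8.4
```

```bash
python3 -c "
from h import *
o=get_obs();print(o['joint_torque'],o['ee_pos'],o['ft_force'],o['moment'])"
```

```text
[ 7.55805901e-03 -4.97261882e+01 -1.33166894e+01  4.91891149e-02
  1.47355814e-02  1.25434384e-03] [506.11912389  30.42651217  -7.33611736] [-0.46773014  0.10204621  0.14025689] [-0.07598984 -0.07525826  0.01594442]
```

Emit:
arm_command(
  increments=[
    [[0,0,0.6],0],
    [[0,0,0.3],0],
  ],
)

```text
t: 8.65
ee_pos: [506.9, 30.5, -11.4]
orientation: [-3.12, 0.298, -0.027]
ft_force: [-18.9, -1.4, 75.2]
width: 8.7
```

```bash
python3 -c "
from h import *
o=get_obs();print(o['joint_torque'],o['ee_pos'],o['ft_force'],o['moment'])
save('side','i_s.png',(205,170,265,240),8)"
```

```text
[ 2.32966673e-01 -1.75815028e+01 -1.34324276e+01  1.76172671e-01
 -5.79800427e+00 -3.21872329e-03] [506.85675483  30.51043375 -11.3635938 ] [-18.88778456  -1.4241951   75.19403974] [-0.23718488  3.39459251 -0.01034246]
```

View pics/i_s.png

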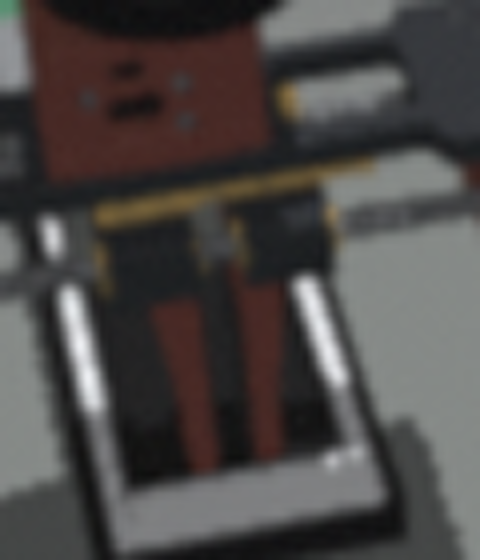

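Contact confirmed: the deck (z 18) is touched at a reading of −10.7, so the real tips are about 28.7 mm above the reported TCP z. I'll use that from here on. Lifting and returning to the well.

Emit:
arm_command(
  increments=[
    [[0,0,-2],0],
    [[0,0,-2],0],
    [[0,0,-2.5],0],
    [[0,0,0],0],
  ],
)

```text
t: 9.1
ee_pos: [505.5, 30.1, 55.7]
orientation: [-3.12, 0.298, -0.027]
ft_force: [1.4, 0.2, 0.0]
width: 8.8
```

```bash
python3 -c "
from h import *
plan(dw(38,0,50),79-90)"
```

```text
t 9.1 pos [505.5  30.1  55.7] tool-yaw -10.93 tilt 1.1 F [1.4 0.2 0. ] w 8.8 q6 0.22
now-axes delta cm [ -0.18 -11.77   0.68] dist 117.9
target yaw -11 turn about tool z 0.1
  delta in target axes cm [ -0.18 -11.77   0.57]
target yaw 169 turn about tool z -179.9
  delta in target axes cm [ 0.18 11.77  0.57]
```

Emit:
arm_command(
  increments=[
    [[-0.06,-3,0],0.1],
    [[-0.06,-3,0],0],
    [[-0.06,-3,0],0],
    [[0,-2.4,0],0],
    [[0,0,0],0],
  ],
)

```text
t: 9.6
ee_pos: [525.1, 145.0, 52.2]
orientation: [-3.12, 0.306, -0.024]
ft_force: [0.5, 0.5, -0.3]
width: 8.6
```

```bash
python3 -c "
from h import *
plan(dw(37,0,1),79-90)"
```

```text
t 9.6 pos [525.1 145.   52.2] tool-yaw -11.21 tilt 0.96 F [ 0.5  0.5 -0.3] w 8.6 q6 0.44
now-axes delta cm [0.01 0.02 5.12] dist 51.2
target yaw -11 turn about tool z -0.2
  delta in target axes cm [ 0.08 -0.02  5.12]
target yaw 169 turn about tool z 179.8
  delta in target axes cm [-0.08  0.02  5.12]
```

Tips are now at z≈81. Go down to tips z≈30 (reading ≈1), 8 mm above the well floor.

Emit:
arm_command(
  increments=[
    [[0,0,1.5],0],
    [[0,0,1.5],0],
    [[0,0,1.3],0],
    [[0,0,0.5],0],
    [[0,0,0],0],
  ],
)

```text
t: 10.1
ee_pos: [522.8, 142.7, -2.0]
orientation: [-3.122, 0.304, -0.015]
ft_force: [0.1, -0.1, 0.2]
width: 8.9
```

```bash
python3 -c "
from h import *
plan(dw(37,0,1),79-90)
save('scene','j_c.png',(205,120,335,215),6)"
```

```text
t 10.1 pos [522.8 142.7  -2. ] tool-yaw -11.13 tilt 0.62 F [ 0.1 -0.1  0.2] w 8.9 q6 0.44
now-axes delta cm [ 0.27 -0.29 -0.3 ] dist 4.9
target yaw -11 turn about tool z -0.1
  delta in target axes cm [ 0.27 -0.29 -0.3 ]
target yaw 169 turn about tool z 179.9
  delta in target axes cm [-0.27  0.29 -0.3 ]
```

View pics/j_c.png

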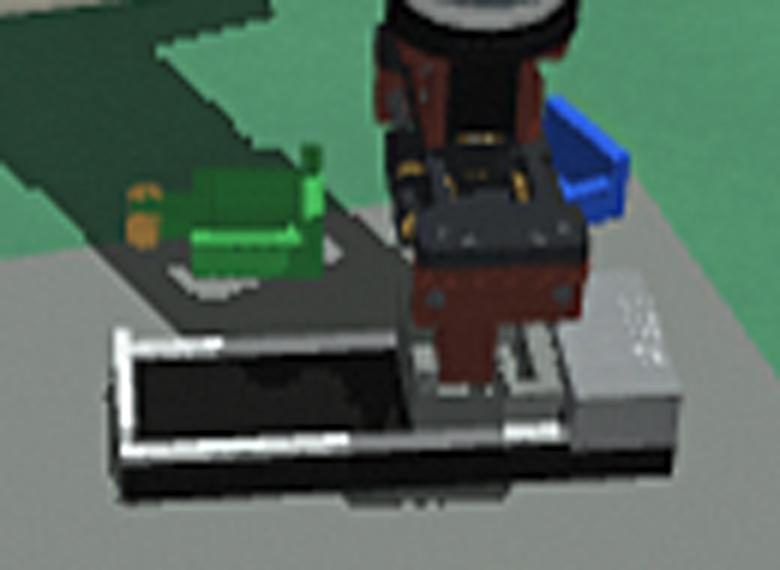

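Fingers are in the well now (finger ends at about (470,385) in the crop, hidden behind the near wall). Drag.

Emit:
arm_command(
  increments=[
    [[0.25,0,-0.2],0],
    [[0,0.6,0],0],
    [[0,0.6,0],0],
    [[0,0.6,0],0],
    [[0,0.6,0],0],
  ],
)

```text
t: 10.65
ee_pos: [523.4, 119.1, 2.7]
orientation: [-3.119, 0.304, -0.025]
ft_force: [-0.4, -0.0, 0.2]
width: 8.8
```

```bash
python3 -c "
from h import *
plan(dw(-92,0,1),79-90)
save('scene','k_c.png',(205,120,335,215),6)"
```

```text
t 10.65 pos [523.4 119.1   2.7] tool-yaw -11.13 tilt 1.02 F [-0.4 -0.   0.2] w 8.8 q6 0.39
now-axes delta cm [-0.22 10.3   0.07] dist 103.1
target yaw -11 turn about tool z -0.1
  delta in target axes cm [-0.25 10.3   0.17]
target yaw 169 turn about tool z 179.9
  delta in target axes cm [  0.25 -10.3    0.17]
```

View pics/k_c.png

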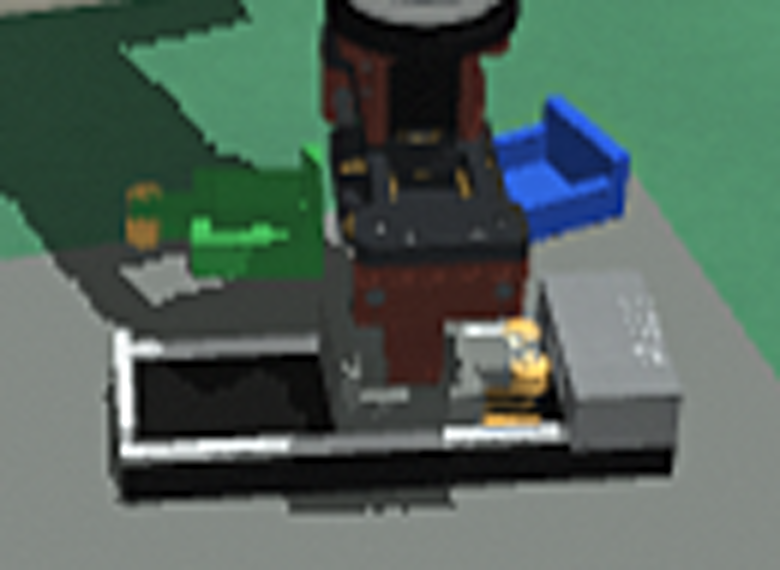

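The block is out of the catch, with its brass nose visible at (520,355). Drag on to the stop.

Emit:
arm_command(
  increments=[
    [[-0.15,1.0,0.1],0],
    [[0,1.0,0],0],
    [[0,1.0,0],0],
    [[0,1.0,0],0],
    [[0,1.0,0],0],
    [[0,1.0,0],0],
    [[0,1.0,0],0],
    [[0,0.9,0],0],
    [[0,0.7,0],0],
    [[0,0,0],0],
  ],
)

```text
t: 11.7
ee_pos: [504.1, 25.9, 1.8]
orientation: [-3.118, 0.307, -0.028]
ft_force: [-0.4, 0.2, -0.1]
width: 8.5
```

```bash
python3 -c "
from h import *
plan(dw(-92,0,1),79-90)
save('scene','l_c.png',(205,120,335,215),6)"
```

```text
t 11.7 pos [504.1  25.9   1.8] tool-yaw -11.27 tilt 1.13 F [-0.4  0.2 -0.1] w 8.5 q6 0.21
now-axes delta cm [-0.13  0.79  0.07] dist 8.0
target yaw -11 turn about tool z -0.3
  delta in target axes cm [-0.13  0.79  0.08]
target yaw 169 turn about tool z 179.7
  delta in target axes cm [ 0.13 -0.79  0.08]
```

View pics/l_c.png

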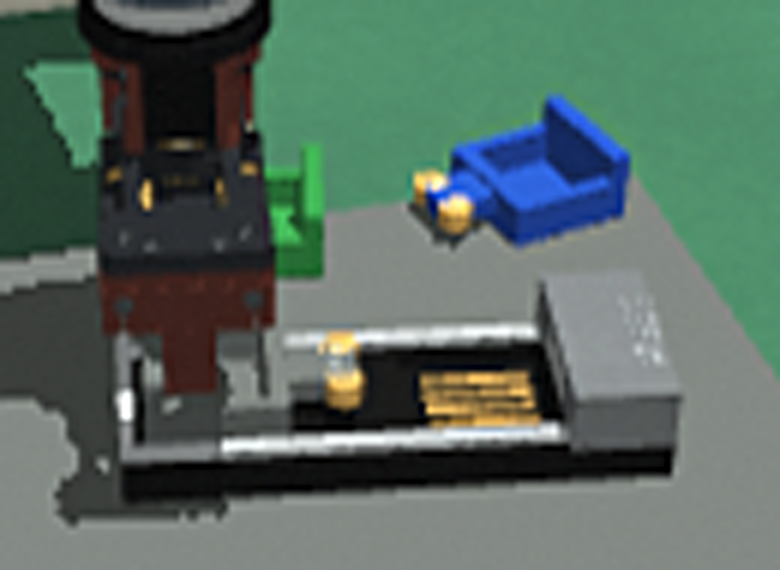

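Emit:
arm_command(
  increments=[
    [[0,0.4,0],0],
    [[0,0.4,0],0],
  ],
)

```text
t: 11.95
ee_pos: [503.3, 20.5, 2.0]
orientation: [-3.114, 0.309, -0.029]
ft_force: [-0.9, 41.1, 6.4]
width: 8.7
```

Emit:
arm_command(
  increments=[
    [[0,0.2,0],0],
    [[0,0.2,0],0],
  ],
)

```text
t: 12.15
ee_pos: [503.3, 21.1, 2.0]
orientation: [-3.109, 0.311, -0.031]
ft_force: [1.3, 15.5, -1.7]
width: 8.5
```

```bash
python3 -c "
from h import *
plan(dw(-92,0,1),79-90)"
```

```text
t 12.15 pos [503.3  21.1   2. ] tool-yaw -11.43 tilt 1.51 F [ 1.3 15.5 -1.7] w 8.5 q6 0.18
now-axes delta cm [-0.14  0.31  0.09] dist 3.5
target yaw -11 turn about tool z -0.4
  delta in target axes cm [-0.14  0.31  0.1 ]
target yaw 169 turn about tool z 179.6
  delta in target axes cm [ 0.14 -0.31  0.1 ]
```

Emit:
arm_command(
  increments=[
    [[0,-0.5,0],0],
    [[0,-0.2,-1.5],0],
    [[0,0,-3],0],
    [[0,0,-4],0],
    [[0,0,-3],0],
    [[0,0,0],0],
  ],
)

```text
t: 12.75
ee_pos: [500.0, 27.3, 118.8]
orientation: [-3.112, 0.304, -0.02]
ft_force: [-0.1, -0.3, 0.5]
width: 8.5
```

```bash
python3 -c "
from h import *
c=np.degrees(COV[2])
plan([COV[0],COV[1],110],c-90)
save('scene','m_c.png',(205,140,335,215),6)
save('wrist','m_w.png')"
```

```text
t 12.75 pos [500.   27.3 118.8] tool-yaw -11.17 tilt 1.13 F [-0.1 -0.3  0.5] w 8.5 q6 0.2
now-axes delta cm [ 8.66 25.04  0.57] dist 265.0
target yaw 20.86160377986299 turn about tool z -32.0
  delta in target axes cm [-5.93 25.81  0.88]
target yaw 200.861603779863 turn about tool z 148.0
  delta in target axes cm [  5.93 -25.81   0.88]
```

View pics/m_c.png

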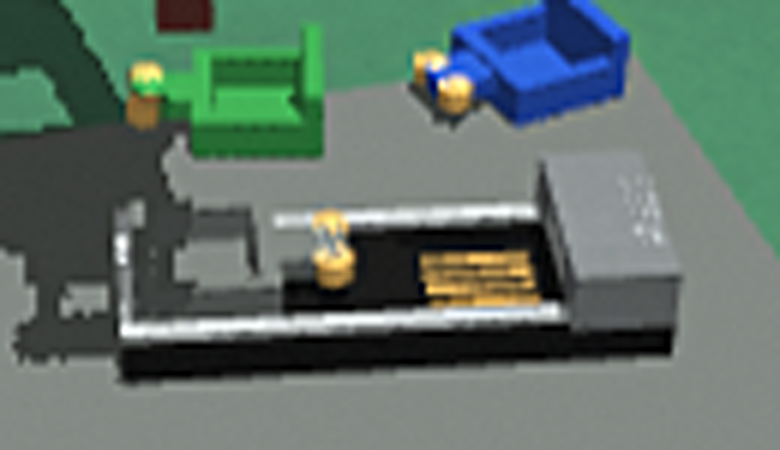

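View pics/m_w.png

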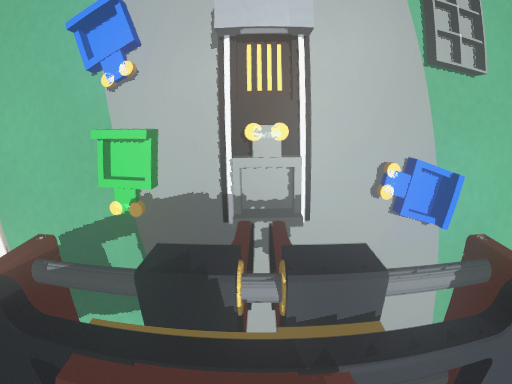

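The block sits against the stop and the contact strips are exposed. Next, the cover.

Emit:
arm_command(
  increments=[
    [[1.43,4.16,0],-8],
    [[0.84,4.32,0],-8],
    [[0.23,4.39,0],-8],
    [[-0.38,4.38,0],-8],
    [[-0.99,4.1,0],0],
    [[-0.6,2.5,0],0],
    [[0,0,0],0],
  ],
  gripper=0.55,
)

```text
t: 13.55
ee_pos: [523.9, -214.9, 99.5]
orientation: [-3.068, -0.579, 0.008]
ft_force: [-0.3, -0.1, -0.6]
width: 48.2
```

```bash
python3 - <<'E'
from h import *
c=np.degrees(COV[2])
plan([COV[0],COV[1],110],c-90)
o=get_obs();im=cv2.cvtColor(get_image('wrist'),cv2.COLOR_RGB2BGR)
np.save('o3.npy',np.r_[o['ee_pos'],o['orientation']]);cv2.imwrite('pics/n_raw.png',im);v=im.copy()
for X in [(-30,25,6),(-30,-25,6),(44,-25,4),(44,25,4),(-20,-6,36),(20,-6,36),(20,6,36),(-20,6,36)]:
    p=proj('wrist',dw(*X,P=COV),o);print(X,p.round(1));cv2.circle(v,tuple(int(i) for i in p),2,(0,0,255),1)
cv2.imwrite('pics/n.png',v)
E
```

```text
t 13.55 pos [ 523.9 -214.9   99.5] tool-yaw 21.39 tilt 1.15 F [-0.3 -0.1 -0.6] w 48.2 q6 -0.8
now-axes delta cm [ 0.44  2.31 -1.1 ] dist 25.9
target yaw 20.86160377986299 turn about tool z 0.5
  delta in target axes cm [ 0.46  2.33 -1.05]
target yaw 200.861603779863 turn about tool z -179.5
  delta in target axes cm [-0.46 -2.33 -1.05]
(-30, 25, 6) [240.9 242.2]
(-30, -25, 6) [289.1 242.6]
(44, -25, 4) [291.4 171.4]
(44, 25, 4) [240.4 170.8]
(-20, -6, 36) [271.9 244.7]
(20, -6, 36) [272.8 203. ]
(20, 6, 36) [259.4 202.9]
(-20, 6, 36) [259.  244.6]
```

View pics/n.png

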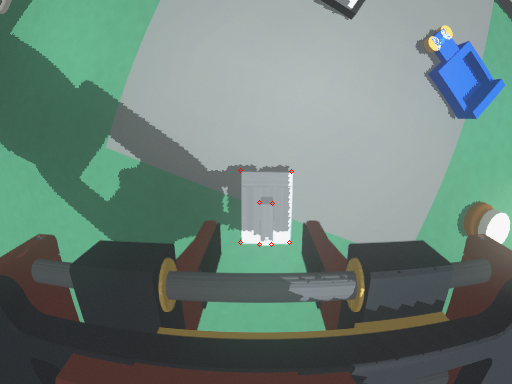

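```bash
python3 - <<'E'
import cv2
im=cv2.imread('pics/n_raw.png');cv2.imwrite('pics/n2.png',cv2.resize(im[160:255,225:305],None,fx=6,fy=6,interpolation=cv2.INTER_CUBIC))
E
```

```text
(no output)
```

View pics/n2.png

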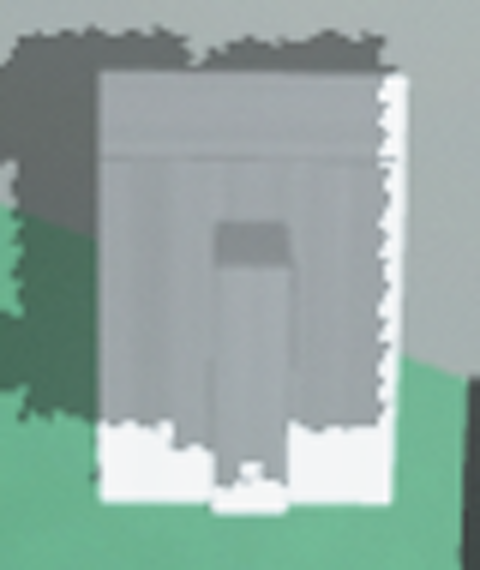

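Emit:
arm_command(
  increments=[
    [[0.53,1.2,2],0.5],
    [[0,1.2,3],0],
    [[0,0,2],0],
    [[0,0,0],0],
  ],
  gripper=0.45,
)

```text
t: 14.0
ee_pos: [532.8, -227.1, 22.5]
orientation: [-3.064, -0.568, 0.02]
ft_force: [-0.4, 0.2, 0.2]
width: 39.4
```

```bash
python3 - <<'E'
from h import *
c=np.degrees(COV[2])
plan([COV[0]+.4,COV[1]-.7,-18],c-90)
save('wrist','o_w.png')
E
```

```text
t 14.0 pos [ 532.8 -227.1   22.5] tool-yaw 21.0 tilt 1.64 F [-0.4  0.2  0.2] w 39.4 q6 -0.81
now-axes delta cm [0.1  1.06 4.02] dist 41.6
target yaw 20.86160377986299 turn about tool z 0.1
  delta in target axes cm [0.07 0.94 4.05]
target yaw 200.861603779863 turn about tool z -179.9
  delta in target axes cm [-0.07 -0.94  4.05]
```

View pics/o_w.png

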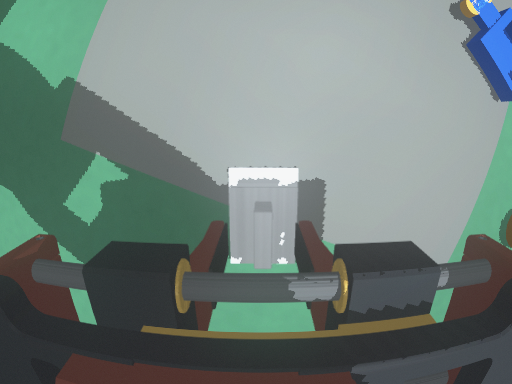

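Emit:
arm_command(
  increments=[
    [[0.08,1.0,1.5],0.1],
    [[0,0,1.5],0],
    [[0,0,0.4],0],
    [[0,0,0],0],
  ],
)

```text
t: 14.45
ee_pos: [537.9, -232.6, -9.8]
orientation: [-3.064, -0.57, 0.017]
ft_force: [-0.2, -0.7, 0.6]
width: 39.4
```

```bash
python3 - <<'E'
from h import *
c=np.degrees(COV[2])
plan([COV[0]+.4,COV[1]-.7,-18],c-90)
o=get_obs();print(toolyaw(o)[1][:,2])
save('side','p_s.png',(240,210,340,340),4)
save('scene','p_c.png',(100,120,200,240),4)
E
python3 -c "
import cv2,numpy as np
a=cv2.imread('pics/p_s.png');b=cv2.imread('pics/p_c.png');h=min(len(a),len(b));cv2.imwrite('pics/p.png',np.hstack([a[-h:],b[-h:]]))"
```

```text
t 14.45 pos [ 537.9 -232.6   -9.8] tool-yaw 21.1 tilt 1.55 F [-0.2 -0.7  0.6] w 39.4 q6 -0.82
now-axes delta cm [-0.2   0.28  0.81] dist 8.8
target yaw 20.86160377986299 turn about tool z 0.2
  delta in target axes cm [-0.2   0.26  0.82]
target yaw 200.861603779863 turn about tool z -179.8
  delta in target axes cm [ 0.2  -0.26  0.82]
[-0.01534568  0.02231453 -0.99963322]
```

View pics/p.png

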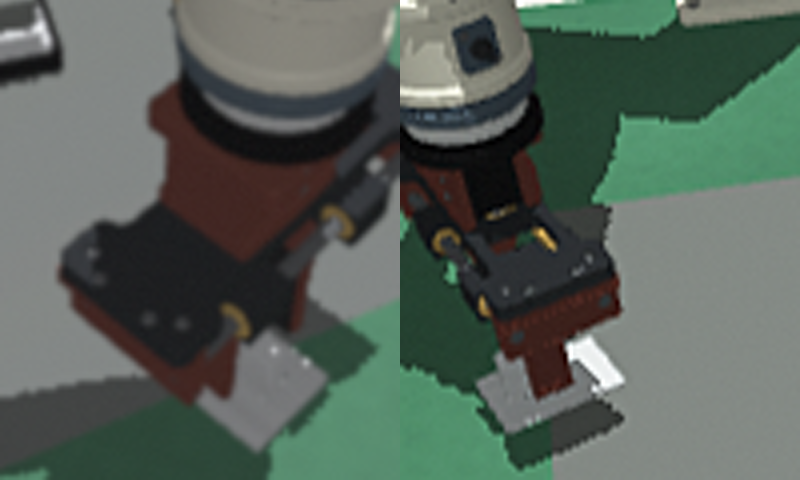

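Emit:
arm_command(
  increments=[
    [[-0.2,0.2,0.4],0.2],
    [[0,0,0.3],0],
    [[0,0,0],0],
  ],
)

```text
t: 14.85
ee_pos: [537.7, -235.7, -15.2]
orientation: [-3.067, -0.565, 0.013]
ft_force: [0.3, 0.3, -0.4]
width: 39.5
```

```bash
python3 - <<'E'
from h import *
c=np.degrees(COV[2])
plan([COV[0]+.4,COV[1]-.7,-18],c-90)
E
```

```text
t 14.85 pos [ 537.7 -235.7  -15.2] tool-yaw 20.88 tilt 1.39 F [ 0.3  0.3 -0.4] w 39.5 q6 -0.82
now-axes delta cm [-0.08 -0.02  0.28] dist 2.9
target yaw 20.86160377986299 turn about tool z 0.0
  delta in target axes cm [-0.08 -0.03  0.28]
target yaw 200.861603779863 turn about tool z -180.0
  delta in target axes cm [0.08 0.03 0.28]
```

Emit:
arm_command(
  increments=[
    [[-0.08,0,0.1],0],
    [[0,0,0],0],
    [[0,0,0],0],
    [[0,0,0],0],
    [[0,0,0],0],
    [[0,0,0],0],
  ],
  gripper=0,
)

```text
t: 15.45
ee_pos: [537.1, -236.3, -15.9]
orientation: [-3.068, -0.565, 0.012]
ft_force: [-0.9, 0.7, -0.8]
width: 11.9
```

Emit:
arm_command(
  increments=[
    [[0,0,-1.5],0],
    [[0,0,-3],0],
    [[0,0,-3],0],
    [[0,0,-3],0],
    [[0,0,0],0],
  ],
)

```text
t: 15.95
ee_pos: [537.4, -238.1, 94.7]
orientation: [-3.066, -0.564, 0.016]
ft_force: [-0.5, 0.3, -1.2]
width: 11.9
```

```bash
python3 - <<'E'
from h import *
plan(dw(12,0,110),79-90)
o=get_obs();print(toolyaw(o)[1][:,2])
save('wrist','q_w.png');save('side','q_s.png',(230,150,360,320),4)
E
```

```text
t 15.95 pos [ 537.4 -238.1   94.7] tool-yaw 20.87 tilt 1.49 F [-0.5  0.3 -1.2] w 11.9 q6 -0.82
now-axes delta cm [ 11.25 -34.11  -0.73] dist 359.2
target yaw -11 turn about tool z 31.9
  delta in target axes cm [ -8.43 -34.89  -1.53]
target yaw 169 turn about tool z -148.1
  delta in target axes cm [ 8.43 34.89 -1.53]
[-0.01435784  0.02176753 -0.99965996]
```

View pics/q_w.png

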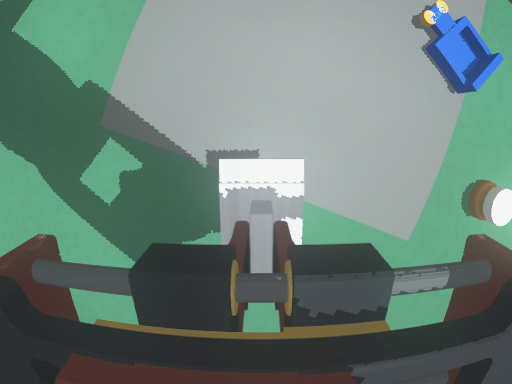

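View pics/q_s.png

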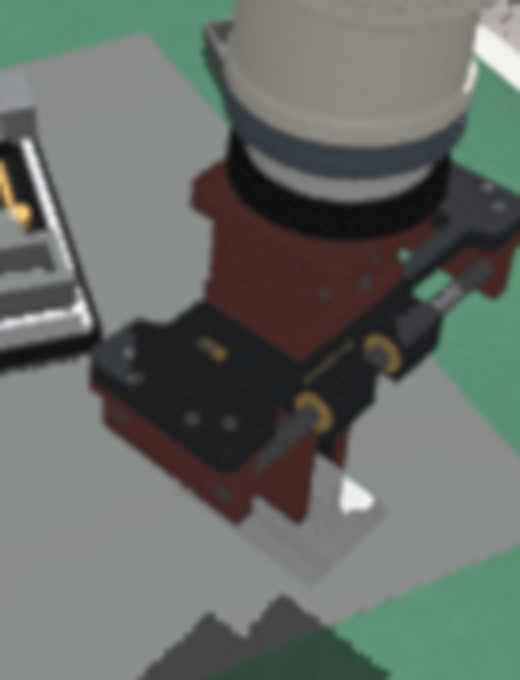

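Emit:
arm_command(
  increments=[
    [[1.38,-4.18,0],8],
    [[0.79,-4.33,0],8],
    [[0.18,-4.4,0],8],
    [[-0.44,-4.38,0],7.9],
    [[-1.02,-4.28,0],0],
    [[-1.02,-4.28,0],0],
    [[-0.9,-3.9,0],0],
    [[-0.5,-2,0],0],
    [[0,0,0],0],
  ],
)

```text
t: 16.95
ee_pos: [514.5, 97.2, 87.3]
orientation: [-3.103, 0.336, 0.066]
ft_force: [0.6, -0.4, -1.7]
width: 12.0
```

```bash
python3 - <<'E'
from h import *
plan(dw(20,0,90),79-90)
o=get_obs();print(toolyaw(o)[1][:,2])
save('wrist','r_w.png')
E
```

```text
t 16.95 pos [514.5  97.2  87.3] tool-yaw -12.35 tilt 2.67 F [ 0.6 -0.4 -1.7] w 12.0 q6 0.33
now-axes delta cm [ 0.12 -3.22 -0.22] dist 32.3
target yaw -11 turn about tool z -1.4
  delta in target axes cm [ 0.21 -3.21 -0.27]
target yaw 169 turn about tool z 178.6
  delta in target axes cm [-0.21  3.21 -0.27]
[-0.03979259  0.02425894 -0.99891344]
```

View pics/r_w.png

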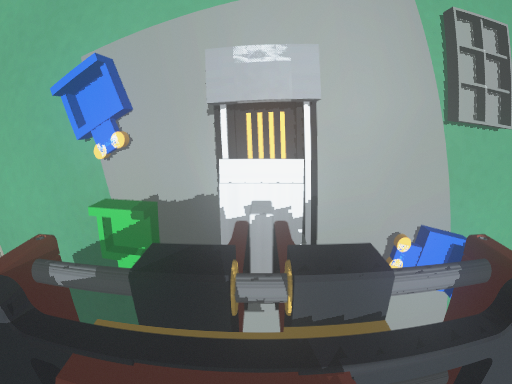

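```bash
python3 - <<'E'
from h import *
o=dict(ee_pos=np.zeros(3),orientation=np.zeros(3))
for y in (-43,-45,-47):
  for z in (-17,-18.7,-20): print(y,z,[proj('wrist',[x,y,z],o).round(1) for x in (-25,25)])
im=cv2.imread('pics/r_w.png');cv2.imwrite('pics/r2.png',cv2.resize(im[85:245,195:325],None,fx=4,fy=4,interpolation=cv2.INTER_CUBIC))
E
```

```text
-43 -17 [array([218.7, 162. ]), array([302.8, 162. ])]
-43 -18.7 [array([218.3, 162.4]), array([303.2, 162.4])]
-43 -20 [array([218. , 162.7]), array([303.5, 162.7])]
-45 -17 [array([218.7, 158.7]), array([302.9, 158.7])]
-45 -18.7 [array([218.2, 159. ]), array([303.3, 159. ])]
-45 -20 [array([217.9, 159.3]), array([303.6, 159.3])]
-47 -17 [array([218.6, 155.3]), array([302.9, 155.3])]
-47 -18.7 [array([218.2, 155.6]), array([303.3, 155.6])]
-47 -20 [array([217.9, 155.9]), array([303.6, 155.9])]
```

View pics/r2.png

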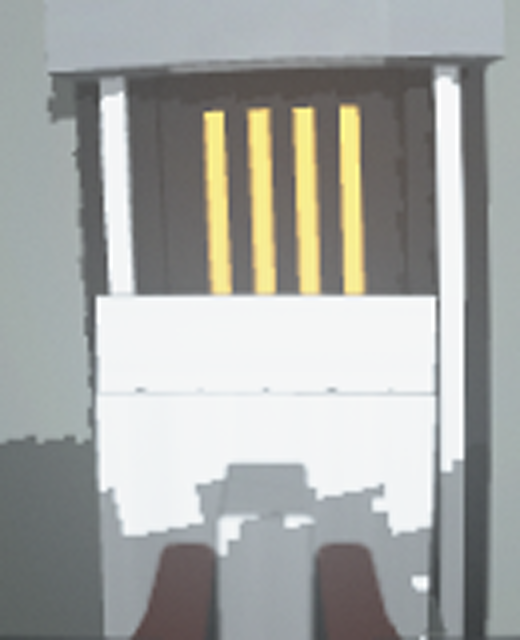

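Emit:
arm_command(
  increments=[
    [[0.15,-1.2,0],-0.7],
    [[0,-1.2,0.8],-0.7],
    [[0,-0.7,1.0],0],
    [[0,0,1.0],0],
    [[0,0,1.0],0],
    [[0,0,0.8],0],
    [[0,0,0],0],
  ],
)

```text
t: 17.7
ee_pos: [519.0, 125.5, 34.6]
orientation: [-3.108, 0.303, 0.074]
ft_force: [0.4, 0.5, -0.8]
width: 12.3
```

```bash
python3 - <<'E'
from h import *
plan(dw(20,0.5,10),79-90)
o=get_obs();print(toolyaw(o)[1][:,2])
E
```

```text
t 17.7 pos [519.  125.5  34.6] tool-yaw -11.11 tilt 2.91 F [ 0.4  0.5 -0.8] w 12.3 q6 0.36
now-axes delta cm [ 0.38 -0.32  2.45] dist 25.0
target yaw -11 turn about tool z -0.1
  delta in target axes cm [ 0.26 -0.35  2.46]
target yaw 169 turn about tool z 179.9
  delta in target axes cm [-0.26  0.35  2.46]
[-0.04543589  0.02252466 -0.99871328]
```

Emit:
arm_command(
  increments=[
    [[0.38,-0.32,0.6],-0.1],
    [[0,0,0.7],0],
    [[0,0,0.6],0],
    [[0,0,0.3],0],
    [[0,0,0],0],
  ],
)

```text
t: 18.2
ee_pos: [523.1, 128.1, 10.7]
orientation: [-3.108, 0.302, 0.073]
ft_force: [-0.5, -0.5, -1.5]
width: 11.8
```

```bash
python3 - <<'E'
from h import *
plan(dw(20,0.5,3),79-90)
o=get_obs();print(toolyaw(o)[1][:,2])
im=cv2.cvtColor(get_image('wrist'),cv2.COLOR_RGB2BGR);cv2.imwrite('pics/s_w.png',cv2.resize(im[85:245,195:325],None,fx=4,fy=4,interpolation=cv2.INTER_CUBIC))
save('side','s_s.png',(190,140,290,240),6)
E
```

```text
t 18.2 pos [523.1 128.1  10.7] tool-yaw -11.06 tilt 2.88 F [-0.5 -0.5 -1.5] w 11.8 q6 0.35
now-axes delta cm [-0.05 -0.01  0.77] dist 7.8
target yaw -11 turn about tool z -0.1
  delta in target axes cm [-0.09 -0.02  0.77]
target yaw 169 turn about tool z 179.9
  delta in target axes cm [0.09 0.02 0.77]
[-0.04490692  0.02261937 -0.99873507]
```

View pics/s_w.png

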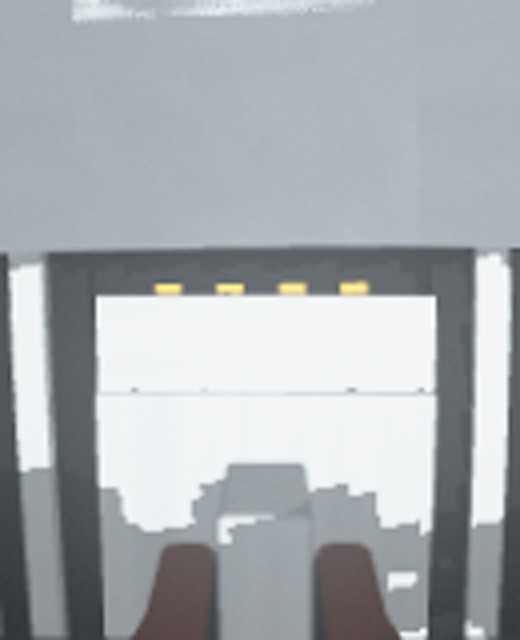

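View pics/s_s.png

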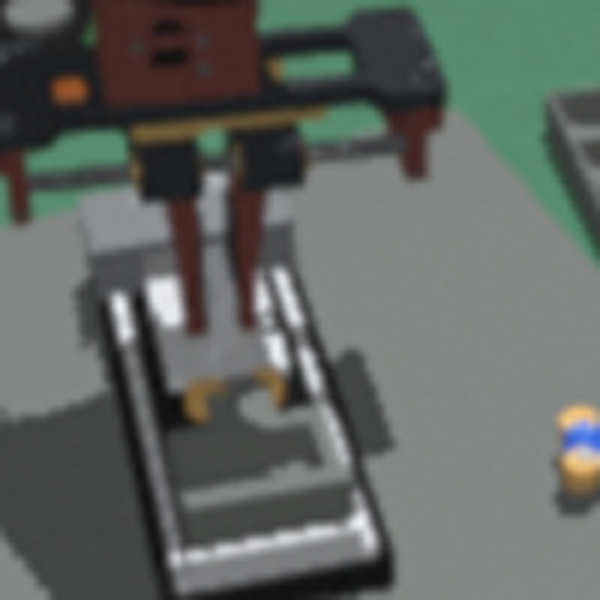

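Emit:
arm_command(
  increments=[
    [[-0.05,-0.25,0.3],0],
    [[0,0,0.3],0],
    [[0,0,0],0],
  ],
)

```text
t: 18.6
ee_pos: [523.7, 131.2, 5.5]
orientation: [-3.107, 0.301, 0.07]
ft_force: [-0.2, 0.0, -1.7]
width: 11.8
```

Emit:
arm_command(
  increments=[
    [[0,0,0.25],0],
  ],
)

```text
t: 18.7
ee_pos: [523.9, 131.4, 3.1]
orientation: [-3.107, 0.301, 0.069]
ft_force: [-0.7, 0.2, -1.0]
width: 11.5
```

Emit:
arm_command(
  increments=[
    [[0,0,0.25],0],
  ],
)

```text
t: 18.8
ee_pos: [524.0, 132.0, 1.5]
orientation: [-3.106, 0.302, 0.069]
ft_force: [-5.5, 4.9, 18.8]
width: 11.7
```

```bash
python3 - <<'E'
from h import *
plan(dw(20,0.5,3),79-90)
o=get_obs();print(toolyaw(o)[1][:,2])
E
```

```text
t 18.8 pos [524.  132.    1.5] tool-yaw -11.07 tilt 2.77 F [-5.5  4.9 18.8] w 11.7 q6 0.36
now-axes delta cm [-0.11  0.39 -0.15] dist 4.3
target yaw -11 turn about tool z -0.1
  delta in target axes cm [-0.1   0.39 -0.15]
target yaw 169 turn about tool z 179.9
  delta in target axes cm [ 0.1  -0.39 -0.15]
[-0.04187935  0.02405272 -0.99883311]
```

Emit:
arm_command(
  increments=[
    [[0,0,0.2],0],
    [[0,0,0.25],0],
    [[0,0,0.25],0],
  ],
)

```text
t: 19.1
ee_pos: [524.0, 133.6, -0.5]
orientation: [-3.105, 0.302, 0.068]
ft_force: [-10.3, -4.6, 37.1]
width: 11.9
```

```bash
python3 - <<'E'
from h import *
plan(dw(20,0.5,3),79-90)
im=cv2.cvtColor(get_image('wrist'),cv2.COLOR_RGB2BGR);cv2.imwrite('pics/t_w.png',cv2.resize(im[85:245,195:325],None,fx=4,fy=4,interpolation=cv2.INTER_CUBIC))
E
```

```text
t 19.1 pos [ 5.240e+02  1.336e+02 -5.000e-01] tool-yaw -11.08 tilt 2.8 F [-10.3  -4.6  37.1] w 11.9 q6 0.36
now-axes delta cm [-0.09  0.53 -0.36] dist 6.5
target yaw -11 turn about tool z -0.1
  delta in target axes cm [-0.07  0.54 -0.35]
target yaw 169 turn about tool z 179.9
  delta in target axes cm [ 0.07 -0.54 -0.35]
```

View pics/t_w.png

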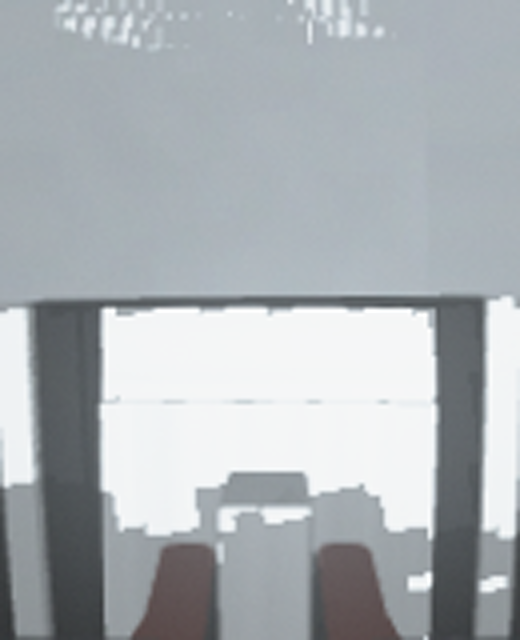

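Emit:
arm_command(
  increments=[
    [[0,-0.2,-0.05],0],
    [[0,-0.2,0],0],
  ],
)

```text
t: 19.35
ee_pos: [525.4, 137.4, 1.5]
orientation: [-3.104, 0.302, 0.065]
ft_force: [-0.4, -0.9, -1.6]
width: 12.0
```

Emit:
arm_command(
  increments=[
    [[0,-0.3,0],0],
    [[0,-0.3,0],0],
  ],
)

```text
t: 19.55
ee_pos: [526.4, 143.6, 1.2]
orientation: [-3.104, 0.302, 0.066]
ft_force: [0.7, -0.7, -2.1]
width: 12.1
```

```bash
python3 - <<'E'
from h import *
plan(dw(38,0.5,-4),79-90)
im=cv2.cvtColor(get_image('wrist'),cv2.COLOR_RGB2BGR);cv2.imwrite('pics/u_w.png',cv2.resize(im[85:245,195:325],None,fx=4,fy=4,interpolation=cv2.INTER_CUBIC))
save('scene','u_c.png',(215,130,325,215),7)
E
```

```text
t 19.55 pos [526.4 143.6   1.2] tool-yaw -11.11 tilt 2.73 F [ 0.7 -0.7 -2.1] w 12.1 q6 0.38
now-axes delta cm [-0.09 -0.22  0.52] dist 5.8
target yaw -11 turn about tool z -0.1
  delta in target axes cm [-0.11 -0.23  0.52]
target yaw 169 turn about tool z 179.9
  delta in target axes cm [0.11 0.23 0.52]
```

View pics/u_w.png

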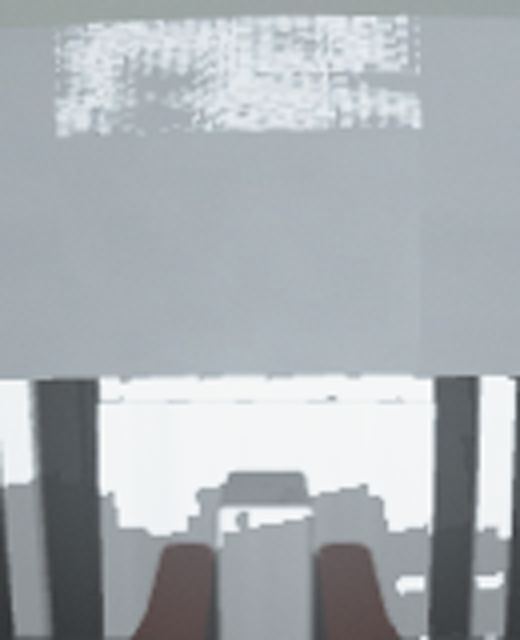

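View pics/u_c.png

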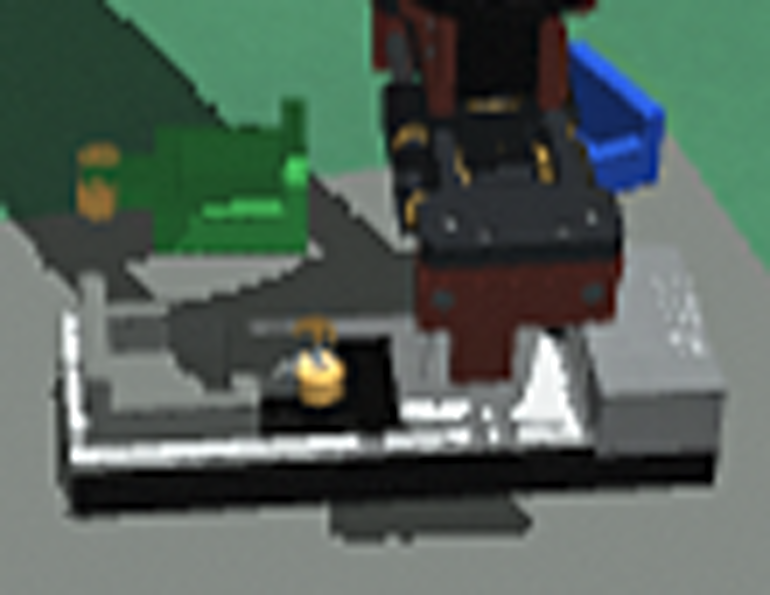

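The tongue is under the lip: the step line is at row 400 and the hood edge at 378 in the crop, with no contact force. Advance 2 mm more and lower.

Emit:
arm_command(
  increments=[
    [[-0.07,-0.22,0],0],
    [[0,0,0],0],
  ],
)

```text
t: 19.85
ee_pos: [525.9, 146.3, 0.7]
orientation: [-3.105, 0.301, 0.067]
ft_force: [-0.8, -0.1, -1.0]
width: 11.8
```

```bash
python3 - <<'E'
from h import *
plan(dw(38,0.5,-4),79-90)
E
```

```text
t 19.85 pos [525.9 146.3   0.7] tool-yaw -11.07 tilt 2.76 F [-0.8 -0.1 -1. ] w 11.8 q6 0.38
now-axes delta cm [0.   0.04 0.47] dist 4.7
target yaw -11 turn about tool z -0.1
  delta in target axes cm [-0.02  0.03  0.47]
target yaw 169 turn about tool z 179.9
  delta in target axes cm [ 0.02 -0.03  0.47]
```

Emit:
arm_command(
  increments=[
    [[0,0,0.2],0],
    [[0,0,0.2],0],
  ],
)

```text
t: 20.05
ee_pos: [525.8, 145.8, -2.7]
orientation: [-3.106, 0.301, 0.067]
ft_force: [-2.5, -5.1, 9.9]
width: 12.1
```

```bash
python3 - <<'E'
from h import *
plan(dw(38,0.5,-4),79-90)
E
```

```text
t 20.05 pos [525.8 145.8  -2.7] tool-yaw -11.03 tilt 2.73 F [-2.5 -5.1  9.9] w 12.1 q6 0.38
now-axes delta cm [-0.01 -0.02  0.14] dist 1.4
target yaw -11 turn about tool z -0.0
  delta in target axes cm [-0.02 -0.03  0.13]
target yaw 169 turn about tool z 180.0
  delta in target axes cm [0.02 0.03 0.13]
```

Emit:
arm_command(
  increments=[
    [[0,0,0.2],0],
    [[0,0,0.2],0],
  ],
)

```text
t: 20.25
ee_pos: [525.5, 144.9, -4.9]
orientation: [-3.106, 0.301, 0.068]
ft_force: [-9.3, -2.6, 28.6]
width: 11.7
```

```bash
python3 - <<'E'
from h import *
plan(dw(38,0.5,-4),79-90)
im=cv2.cvtColor(get_image('wrist'),cv2.COLOR_RGB2BGR);cv2.imwrite('pics/v_w.png',cv2.resize(im[85:245,195:325],None,fx=4,fy=4,interpolation=cv2.INTER_CUBIC))
save('scene','v_c.png',(215,130,325,215),7)
save('side','v_s.png',(200,150,260,220),8)
E
```

```text
t 20.25 pos [525.5 144.9  -4.9] tool-yaw -11.03 tilt 2.74 F [-9.3 -2.6 28.6] w 11.7 q6 0.38
now-axes delta cm [-0.   -0.12 -0.09] dist 1.5
target yaw -11 turn about tool z -0.0
  delta in target axes cm [ 0.   -0.12 -0.09]
target yaw 169 turn about tool z 180.0
  delta in target axes cm [-0.    0.12 -0.09]
```

View pics/v_c.png

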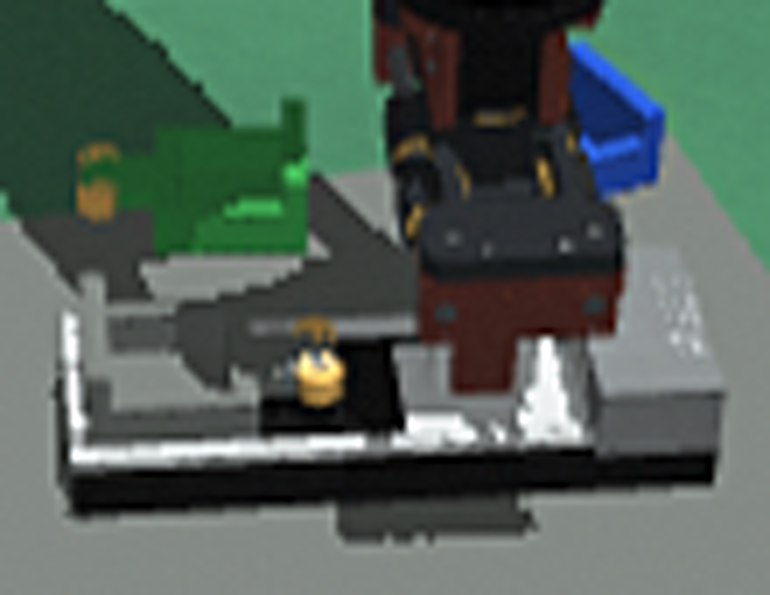

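View pics/v_s.png

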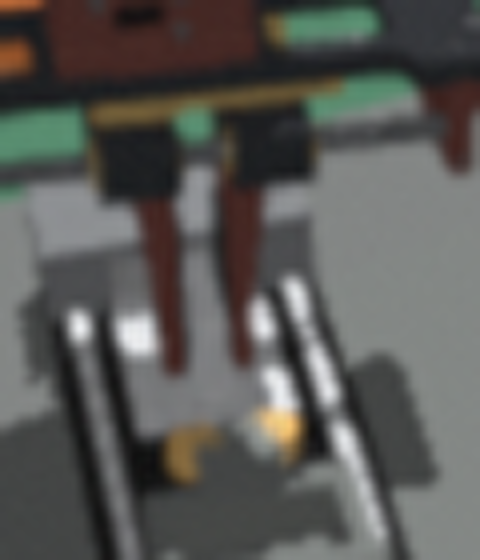

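View pics/v_w.png

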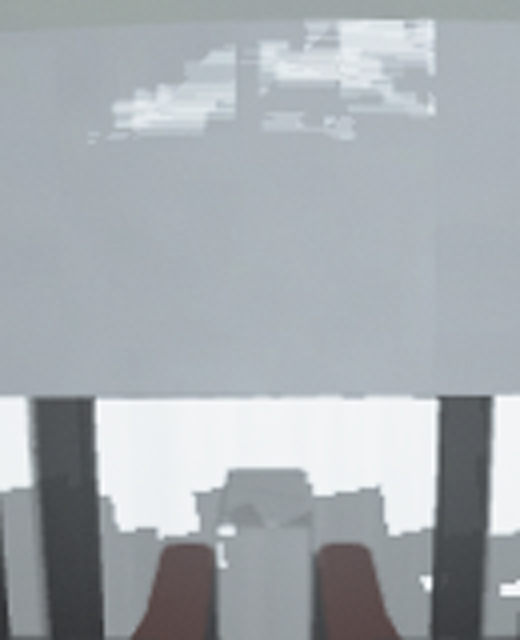

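Emit:
arm_command(
  increments=[
    [[0,0,0],0],
    [[0,0,0],0],
    [[0,0,0],0],
  ],
  gripper=0.35,
)

```text
t: 20.7
ee_pos: [526.2, 144.8, -4.1]
orientation: [-3.106, 0.301, 0.065]
ft_force: [0.8, -0.8, -0.7]
width: 29.3
```

Emit:
arm_command(
  increments=[
    [[0,0,-1.5],0],
    [[0,0,-2],0],
    [[0,0,-2],0],
    [[0,0,-2],0],
    [[0,0,0],0],
  ],
)

```text
t: 21.2
ee_pos: [529.3, 142.9, 75.3]
orientation: [-3.106, 0.301, 0.066]
ft_force: [0.7, 0.5, -0.4]
width: 30.8
```

```bash
python3 - <<'E'
from h import *
plan(dw(38,0.5,-4),79-90)
o=get_obs();np.save('o5.npy',np.r_[o['ee_pos'],o['orientation']])
im=cv2.cvtColor(get_image('wrist'),cv2.COLOR_RGB2BGR);cv2.imwrite('pics/w_raw.png',im);cv2.imwrite('pics/w_w.png',cv2.resize(im[95:250,195:330],None,fx=4,fy=4,interpolation=cv2.INTER_CUBIC))
save('scene','w_c.png',(215,150,325,215),7)
save('side','w_s.png',(200,150,260,240),7)
E
```

```text
t 21.2 pos [529.3 142.9  75.3] tool-yaw -11.04 tilt 2.7 F [ 0.7  0.5 -0.4] w 30.8 q6 0.38
now-axes delta cm [-0.06 -0.11  7.95] dist 79.5
target yaw -11 turn about tool z -0.0
  delta in target axes cm [-0.41 -0.24  7.93]
target yaw 169 turn about tool z 180.0
  delta in target axes cm [0.41 0.24 7.93]
```

View pics/w_c.png

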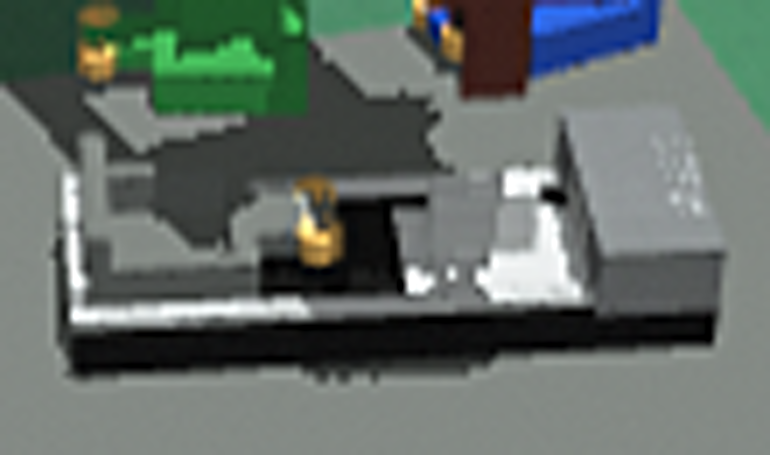

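View pics/w_s.png

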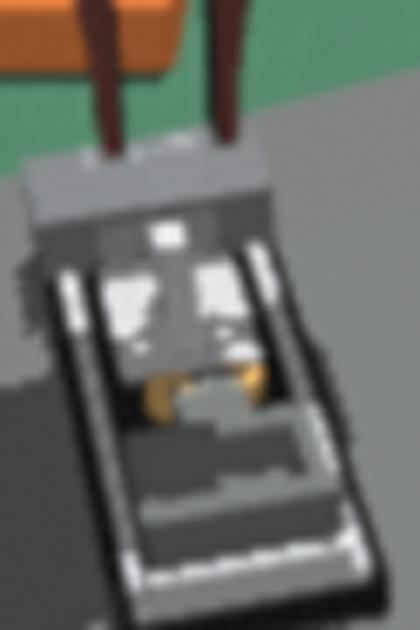

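View pics/w_w.png

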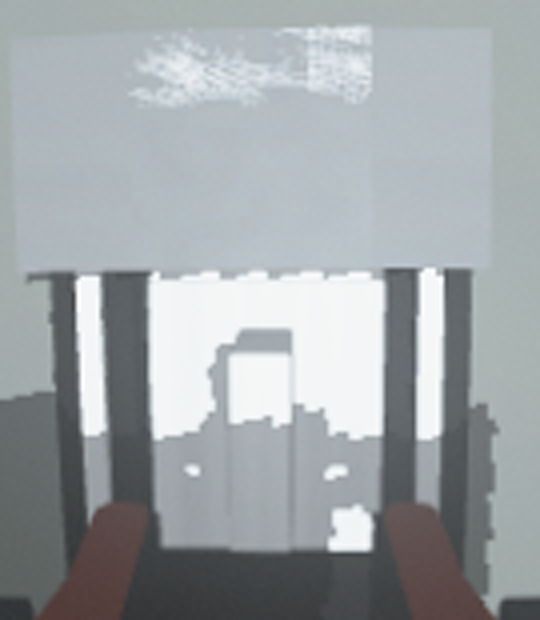

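```bash
python3 - <<'E'
from h import *
s=np.load('o5.npy');o=dict(ee_pos=s[:3],orientation=s[3:])
f=lambda U,V:((U+.5)/4-.5+195,(V+.5)/4-.5+95)
print('obs tail',f(157,550),f(372,550),'rib front top',f(228,352),f(292,352),'rib back',f(230,551),f(291,551), 'rail in',f(108,400))
for rx in (36,38,40):
 for nm,dz in (('flat',0),('ondeck6',6)):
  print(rx,nm,[proj('wrist',dw(rx-30,y,18+dz),o).round(1) for y in (25,-25)],[proj('wrist',dw(rx+20,y,48+(dz*.37 if dz else 0)),o).round(1) for y in (6,-6)],[proj('wrist',dw(rx-20,y,48+dz*.8),o).round(1) for y in (6,-6)])
print([proj('wrist',dw(72,y,46),o).round(1) for y in (45,-45)],'obs',f(17,270),f(490,266))
E
```

```text
obs tail (233.875, 232.125) (287.625, 232.125) rib front top (251.625, 182.625) (267.625, 182.625) rib back (252.125, 232.375) (267.375, 232.375) rail in (221.625, 194.625)
36 flat [array([232. , 232.3]), array([287.6, 233.1])] [array([249.7, 184.2]), array([265.6, 184.3])] [array([250.2, 234. ]), array([265.4, 234.2])]
36 ondeck6 [array([231. , 234.6]), array([287.9, 235.5])] [array([249.4, 184.7]), array([265.5, 184.9])] [array([249.7, 236.2]), array([265.2, 236.4])]
38 flat [array([231.9, 230.2]), array([287.7, 231. ])] [array([249.6, 181.6]), array([265.6, 181.7])] [array([250.2, 231.6]), array([265.4, 231.9])]
38 ondeck6 [array([231. , 232.5]), array([287.9, 233.4])] [array([249.4, 182.1]), array([265.5, 182.2])] [array([249.7, 233.8]), array([265.2, 234. ])]
40 flat [array([231.8, 228.1]), array([287.7, 228.9])] [array([249.6, 179. ]), array([265.6, 179.1])] [array([250.1, 229.2]), array([265.4, 229.5])]
40 ondeck6 [array([230.9, 230.3]), array([288. , 231.2])] [array([249.4, 179.5]), array([265.5, 179.6])] [array([249.6, 231.3]), array([265.2, 231.6])]
[array([199.3, 163. ]), array([317.4, 163.5])] obs (198.875, 162.125) (317.125, 161.125)
```

Image geometry gives a flat plate with rib x≈36–36.5: the rib's pixel length and tail width match "flat" rather than "on deck". I'll confirm by lightly tapping the rib top at its tail end and front end with closed fingers.

```bash
python3 - <<'E'
from h import *
plan(dw(23,0.4,27),79-90)
E
```

```text
t 21.35 pos [526.9 142.5  72.2] tool-yaw -11.04 tilt 2.93 F [-0.4  0.4 -1.7] w 30.8 q6 0.38
now-axes delta cm [0.05 1.23 4.5 ] dist 46.7
target yaw -11 turn about tool z -0.0
  delta in target axes cm [-0.17  1.17  4.52]
target yaw 169 turn about tool z 180.0
  delta in target axes cm [ 0.17 -1.17  4.52]
```

Emit:
arm_command(
  increments=[
    [[0.05,0.6,0],0],
    [[0,0.6,0],0],
    [[0,0,1],0],
    [[0,0,1],0],
    [[0,0,1],0],
    [[0,0,0.6],0],
    [[0,0,0],0],
  ],
  gripper=0,
)

```text
t: 22.05
ee_pos: [519.3, 129.4, 28.3]
orientation: [-3.11, 0.302, 0.087]
ft_force: [0.8, -0.1, -0.9]
width: 0.2
```

```bash
python3 - <<'E'
from h import *
plan(dw(23,0.4,20),79-90)
E
```

```text
t 22.05 pos [519.3 129.4  28.3] tool-yaw -11.07 tilt 3.32 F [ 0.8 -0.1 -0.9] w 0.2 q6 0.36
now-axes delta cm [ 0.37 -0.25  0.81] dist 9.3
target yaw -11 turn about tool z -0.1
  delta in target axes cm [ 0.32 -0.26  0.83]
target yaw 169 turn about tool z 179.9
  delta in target axes cm [-0.32  0.26  0.83]
```

Emit:
arm_command(
  increments=[
    [[0.37,0,0.3],0],
    [[0,0,0.2],0],
    [[0,0,0],0],
  ],
)

```text
t: 22.35
ee_pos: [523.1, 129.0, 22.5]
orientation: [-3.11, 0.301, 0.087]
ft_force: [-0.6, -0.1, 0.3]
width: 0.5
```

Emit:
arm_command(
  increments=[
    [[0,0,0.2],0],
  ],
)

```text
t: 22.45
ee_pos: [523.5, 129.2, 20.8]
orientation: [-3.11, 0.301, 0.086]
ft_force: [0.1, -0.0, 0.0]
width: 0.5
```

Emit:
arm_command(
  increments=[
    [[0,0,0.2],0],
  ],
)

```text
t: 22.55
ee_pos: [523.6, 129.3, 19.0]
orientation: [-3.109, 0.301, 0.085]
ft_force: [-2.7, -1.0, 15.4]
width: 0.3
```

Emit:
arm_command(
  increments=[
    [[0,0,0.2],0],
  ],
)

```text
t: 22.65
ee_pos: [523.7, 129.3, 18.6]
orientation: [-3.11, 0.301, 0.085]
ft_force: [-9.4, -3.6, 38.0]
width: 0.5
```

Contact came at about 19.3, so tips at z 48.0, exactly the seated rib height (12+36) at the tail end. Lifting clear and doing the final check.

Emit:
arm_command(
  increments=[
    [[0,0,-1],0],
    [[0,0,-3],0],
    [[0,0,-4],0],
    [[0,0,-4],0],
    [[0,0,0],0],
  ],
)

```text
t: 23.15
ee_pos: [530.0, 126.7, 143.3]
orientation: [-3.11, 0.301, 0.086]
ft_force: [-0.2, -0.5, -0.2]
width: 0.5
```

```bash
python3 - <<'E'
from h import *
plan(dw(23,0.4,20),79-90)
o=get_obs();np.save('o6.npy',np.r_[o['ee_pos'],o['orientation']])
im=cv2.cvtColor(get_image('wrist'),cv2.COLOR_RGB2BGR);cv2.imwrite('pics/x_w.png',cv2.resize(im[20:260,170:350],None,fx=3.2,fy=2.5,interpolation=cv2.INTER_CUBIC))
save('scene','x_c.png')
f=lambda U,V:((U+.5)/3.2-.5+170,(V+.5)/2.5-.5+20)
for X in [(72,45,46),(72,-45,46),(6,25,18),(6.5,-25,18),(56.5,6,48),(56.5,-6,48),(16.5,6,48),(-111,0,34),(-111,32,54),(-49,32,40),(-17,0,30)]:
  u,v=proj('wrist',dw(*X),o);print(X,((u+.5-170)*3.2).round(),((v+.5-20)*2.5).round())
E
```

```text
t 23.15 pos [530.  126.7 143.3] tool-yaw -11.03 tilt 3.28 F [-0.2 -0.5 -0.2] w 0.5 q6 0.36
now-axes delta cm [-0.09 -0.19 12.36] dist 123.6
target yaw -11 turn about tool z -0.0
  delta in target axes cm [-0.78 -0.33 12.33]
target yaw 169 turn about tool z 180.0
  delta in target axes cm [ 0.78  0.33 12.33]
(72, 45, 46) 140.0 297.0
(72, -45, 46) 435.0 297.0
(6, 25, 18) 219.0 443.0
(6.5, -25, 18) 364.0 444.0
(56.5, 6, 48) 266.0 336.0
(56.5, -6, 48) 305.0 336.0
(16.5, 6, 48) 267.0 436.0
(-111, 0, 34) 289.0 691.0
(-111, 32, 54) 196.0 712.0
(-49, 32, 40) 194.0 577.0
(-17, 0, 30) 289.0 502.0
```

View pics/x_w.png

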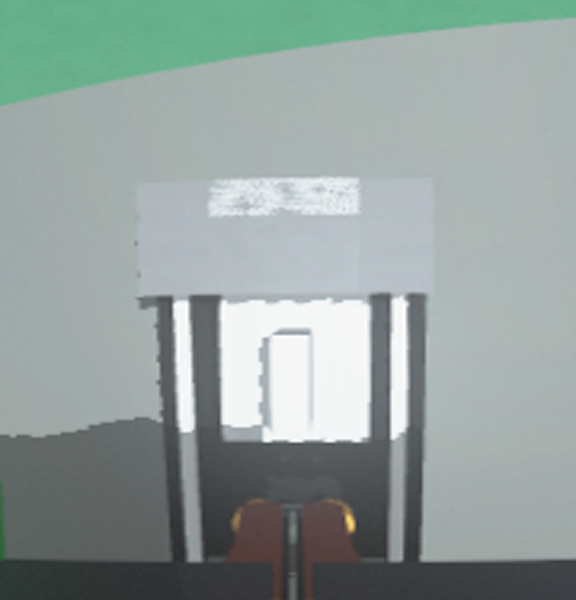

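View pics/x_c.png

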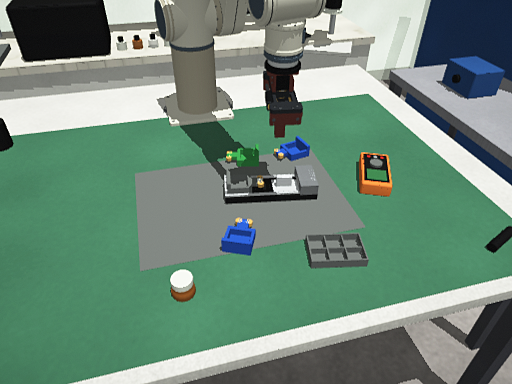

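Emit:
arm_command(
  increments=[
    [[0,3.5,0],0],
    [[0,4,0],0],
    [[0,4,0],0],
    [[0,3,0],0],
    [[0,0,0],0],
  ],
)

```text
t: 23.75
ee_pos: [492.6, -19.2, 130.5]
orientation: [-3.112, 0.294, 0.114]
ft_force: [0.7, -0.1, -0.1]
width: 0.2
```

```bash
python3 - <<'E'
from h import *
o=get_obs()
im=cv2.cvtColor(get_image('wrist'),cv2.COLOR_RGB2BGR);cv2.imwrite('pics/y_w.png',cv2.resize(im[30:240,200:340],None,fx=4,fy=2.8,interpolation=cv2.INTER_CUBIC))
for X in [(72,45,46),(72,-45,46),(6,25,18),(-111,0,34),(-117,0,34),(-111,32,54),(-102,25,54),(-49,32,40),(-58,25,40),(-17,0,30)]:
  u,v=proj('wrist',dw(*X),o);print(X,((u+.5-200)*4).round(),((v+.5-30)*2.8).round())
save('scene','y_c.png',(215,155,325,215),7)
E
```

```text
(72, 45, 46) 95.0 -113.0
(72, -45, 46) 469.0 -117.0
(6, 25, 18) 188.0 74.0
(-111, 0, 34) 281.0 396.0
(-117, 0, 34) 280.0 413.0
(-111, 32, 54) 138.0 404.0
(-102, 25, 54) 168.0 377.0
(-49, 32, 40) 146.0 217.0
(-58, 25, 40) 175.0 243.0
(-17, 0, 30) 284.0 128.0
```

View pics/y_w.png

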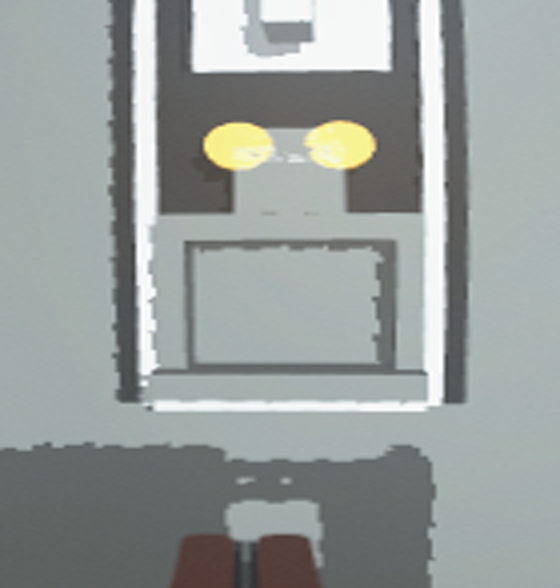

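View pics/y_c.png

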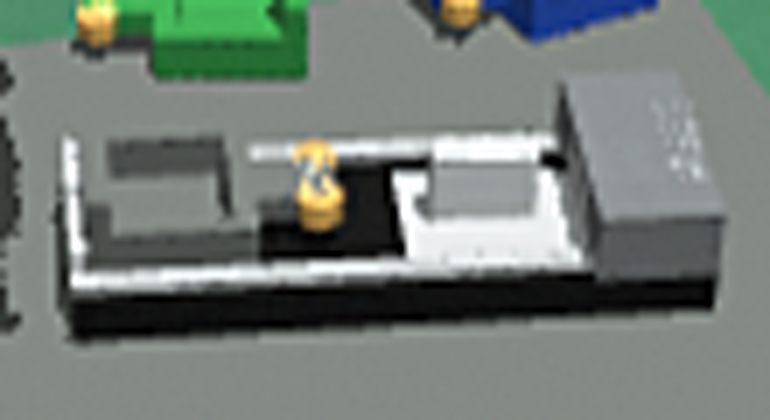

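The block's back wall meets the stop with no gap (row 402). The cover tail is at row 71, predicted 74 for x 6; the same 3-row bias shows on the block. The bystanders have not moved. Handing in.

```bash
python3 -c "
from workcell import *
print(close_job())"
```

```text
the job is handed in; nothing more can be done
None
```

I unplugged the battery block and dragged it back to the end stop. Then I slid the cover's tongue under the lip and lowered the plate flat into the recess. I handed it in at about 24 s, with the arm clear of everything.

**Last checks**
- **Block:** it pressed on the stop with about 41 N at the end of the drag. The last wrist picture shows no gap; its dock x is −80, within about 1 mm.
- **Cover:** tapping the tail end of the rib put its top at dock z 48, the seated height. The pictures agree that it lies flat, at rib x about 36 to 36.5. That is at the edge of the allowed 36 to 40, and the plate sits about 1.5 mm off centre in y. I tapped only the tail end; the front end I judged from pictures.
- **Meter, jar, tray and coloured blocks:** the last scene picture shows no visible movement.

**What went wrong or disagreed**
- **Finger length:** the finger ends are about 29 mm short of the reported TCP position. My first hook therefore passed over the block's back wall without touching it. I found the offset by touching the empty deck.
- **High forces:** that deck touch peaked at about 75 N read at the wrist, through the finger ends. Pressing the cover down read about 38 N. Both are below the 120 N wrist limit.
- **Tool tilt:** the tool drifted to about 3° off vertical over the run, so the plate was held a little rolled until I released it and it settled.

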